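Clamp a cartridge valve in the rocker-clamp fixture

TASK

Lower the ceramic cartridge valve upright, stem up, all the way into the round pocket of the holding fixture and let go without dropping it in. Then push the fixture's rocker lever past its centre so that it snaps over and its fork clamps the valve, and keep leaning on the thrown lever with about 13 N for a second so that the valve beds on its rubber seat: never push the lever with more than 18 N. Leave the lever thrown and the other parts on the table where they are.

Things in the scene. Friction and masses are not known exactly. Their poses are not given: they have to be found in the camera images.
- valve: Loose cartridge valve, about 130 g, standing upright: plain grey ceramic cylinder, diameter 35 mm, 50 mm high (foot chamfered 3 mm), with a thin brass stem of diameter 9 mm standing 20 mm higher on its flat top, the shoulder (70 mm in all). Origin: centre of its underside; z up along the stem. It is round: its yaw means nothing.
- fixture: Steel holding fixture, screwed down. Origin on the table, straight below the rocker's pivot; z up, x along the pivot pin, -y points from the pivot to the pocket. Base plate 100 mm (x) by 210 mm (y, -135 to +75), 10 mm thick. Two cheeks, 60 mm over their outsides, 34 mm long in y, 74 mm high, carry the pin 60 mm above the table.
- pocket (a point): Centre of the round pocket's mouth, 85 mm from the pivot towards fixture -y, 30 mm above the table, in a block 70 by 70 mm; axes as the fixture's. Pocket 39 mm in diameter, mouth chamfered 2 mm. Its rubber floor is screw-adjusted and NOT measured: 12 to 20 mm below the mouth. With the lever open the space above is clear 40 mm to all sides; most room for fingers is along fixture x.
- rocker (a joint): Rocker angle, rad: 0 = open (fork raised, handle leaning away from the pocket), grows as the handle is pushed over towards the pocket. Over-centre spring: it resists with about 8 N at the handle bar, less and less up to dead centre (0.61); beyond, it throws the lever over by itself in under 1 s. Thrown on a seated valve it rests at 1.15 to 1.29, hard against it; with none, at 1.45.
- coupling: Loose bystander: green plastic pipe coupling, an open tube of diameter 49 mm, 52 mm high, standing upright. Origin: centre of underside.
- bell: Loose bystander: chrome bicycle bell, dome of diameter 56 mm, 40 mm high, with a flat thumb lever reaching 45 mm from its centre along its x. Origin: centre of underside.
- hinge1: Loose bystander: flat stainless hinge, 68 by 75 mm, 9 mm high at the knuckle. Origin: centre of underside.
- hinge2: Loose bystander: the second hinge, the same.
- jar: Loose bystander: glass jar with steel lid, diameter 56 mm, 62 mm high. Origin: centre of underside.
- wrench: Loose bystander: steel wrench 160 mm long along its x, lying flat. Origin: middle of underside.
- fork (a point): Point midway between the pressing tips of the fork, which is one piece with the handle: two tines 18 mm apart, 85 mm from the pivot, that pass either side of the stem and press on the valve's shoulder when the lever is thrown.
- pivot (a point): Centre of the pivot pin, 60 mm above the table. The handle, a bare shaft with a rubber cross bar (diameter 16 mm, 60 mm long along x) 100 mm from the pin, is clamped to the rocker at an angle NOT measured: open, it leans 27 to 43 degrees from upright to fixture +y (bar 45 to 69 mm out, 132 to 149 mm high). Find it by touch. Rubber drags: a level push can jam at over 20 N; follow the arc about the pin.
There are look-alikes about, which are no part of the job. Several things look just like the valve: the one meant starts farthest to the robot's right.

How it is judged:
By the outcome, as a careful person would: the job done as asked, in the order asked, and still so for the second after the job is handed in, with the robot touching nothing.
It also fails if it takes over 70 s, if anything falls off the work surface, if the arm or the gripper's body presses on something with over 40 N, if the wrist force passes 120 N, or if a joint passes its speed limit or range.

ROBOT

A 7-joint arm with a two-finger parallel gripper is mounted at the origin on the work surface. World frame = base frame: x ahead of the robot, y to its left, z up, the work surface at z = 0. Lengths are in m, angles in rad, forces in N, time in s.
With the tool pointing down it reaches from about 0.4 to 0.85 m from the base axis. Payload 4.5 kg.
Tool frame: the origin (TCP) lies between the finger pads; the fingertips stand 25 mm ahead of it and the grasp point (between the pads) lies 6 mm ahead of it; y points along the fingers, z is the direction in which the jaws open and shut, and the axes are right-handed (so a half turn about y gives the same grasp; the last joint's range is limited). The gripper opens to 88 mm and grips with 3 to 60 N. Pads are 18 mm wide; open, the fingers measure 123 mm over their backs; the gripper's body (75 mm by 187 mm) begins 45 mm behind the grasp point.
Start: joints at [1.349, 0.689, -0.195, 1.565, 0.157, 0.902, -0.215], TCP at [0.158, -0.605, 0.264] pointing down, gripper open.
Joint ranges: [-3.01, 3.01], [-0.46, 2.08], [-1.47, 1.51], [0.13, 2.56], [-1, 4.14], [0.04, 2.09], [-2.66, 2.66]. Speed limits (rad/s): [2.57, 2.57, 3.14, 3.14, 3.14, 3.14, 3.14].

INTERFACE

Orientations are given as [roll, pitch, yaw] about the fixed x, y, z axes, in that order (R = Rz(yaw) Ry(pitch) Rx(roll)).
In Python, from station import env gives the robot as it stands.
- The arm moves only by the tool move_arm, never from a script. Its arguments are lists of equal length, an entry for each row: "dp": the shift along the tool's x, y, z in cm, a list of three; "rot": the turn, a rotation vector about the tool's x, y, z in rad, a list of three; "gripper": the opening, from 0 (shut) to 1 (fully open). A call has 1 to 12 rows; each row is the pose to reach, as a shift and turn from the pose commanded when the call began, along the tool's axes at that moment; what a row does not reach only later rows make up. A row lasts 1/12 s, in which the tool goes at most 41.7 mm and 7.16 degrees, less where a joint would pass 70% of its speed; a pose out of reach is approached as far as the arm can. A call with a gripper value outside its range is refused whole. The fingers move at their own pace and stop on an object; "grip_force" is the grip in N (left out, the last holds). Time passes only in rows, so rows that repeat a pose let the fingers close. It gives the time, the measured TCP pose, the force and the opening at its end, in the units of the state.
- env.observe(): the state, without advancing time (a new reading comes with each control period).
- env.snapshot(name): name is "side" or "top" or "wrist"; returns a dict with "img" (480x640x3 uint8, blue, green, red), "fov_y" (degrees; the focal length in pixels is half the picture's height over the tangent of half this angle, whatever the lens; pixels are square), "cx", "cy" (the principal point, pixels), "T" (4x4, takes a point from camera to world coordinates). Camera axes: x right, y down, z forward; pixel columns grow to the right and rows downward; lengths in m; the calibration is good to about 2 mm. A picture is of the moment at which its call begins. There is no depth.
- env.finish_job(): hands the job in, once; it reports no verdict.
The state is a dict: "time": time; "qpos": joint angles; "joint_velocities": joint speeds; "effort": joint torques, N m; "tcp_pos": TCP position; "ee_rot": TCP orientation; "contact_force": force on the tool from outside, world axes, zero at the start; "moment": the same for the moment, N m; "opening": finger opening in m.
Only numpy, scipy, OpenCV 4.12 (cv2) and the standard library are available. Lean on these libraries where they do the work, as an engineer would, in place of code of your own. Each camera call takes 0.05 s, during which the arm holds its last target.

## Working session

There is one attempt and no reset: what is moved stays moved. The work goes in short steps, Python scripts to look and compute and a tool call to move; the robot and the scene stay as the last step left them, time stands still between calls to the robot, and variables do not carry over. Pictures are saved under pics/ and viewed, and the job is handed in when it is done.

Besides the shell and the picture viewer there is one more tool, called after "Emit:" as name(argument=value, ...) on one line, values as JSON. move_arm: Moves the arm, as the interface text tells. Its arguments: {"type":"object","properties":{"dp":{"type":"array"},"rot":{"type":"array"},"gripper":{"type":"array"},"grip_force":{"type":"number"}},"required":["dp","rot","gripper"]}

```bash
mkdir -p pics; ls; python3 - <<'E'
from station import env
import cv2,numpy as np,pickle
o=env.observe()
for k,v in o.items(): print(k,np.round(v,4))
for n in ["side","top","wrist"]:
    s=env.snapshot(n); cv2.imwrite(f"pics/{n}0.png",s["img"]); pickle.dump(s,open(f"pics/{n}0.pkl","wb"))
    print(n,s["fov_y"],s["cx"],s["cy"]);print(np.round(s["T"],4))
E
```

```text
pics
time 0.0
qpos [ 1.3488  0.69   -0.1945  1.5663  0.1573  0.9025 -0.2151]
joint_velocities [-0.0006  0.0011  0.0024 -0.0001 -0.0003  0.0014 -0.    ]
effort [ 2.00000e-04 -5.27557e+01 -1.26690e+00 -1.53427e+01 -5.27000e-02
  6.60000e-03  2.00000e-04]
tcp_pos [ 0.1579 -0.6041  0.2629]
ee_rot [-1.5726e+00 -2.0000e-04 -2.8857e+00]
contact_force [ 0.3069 -0.0807 -0.2735]
moment [ 0.0014  0.0269 -0.0501]
opening 0.088
side 56.28590162415116 318.9458467676288 236.59762568624055
[[-0.9175 -0.2881  0.2743  0.4032]
 [-0.3977  0.6805 -0.6154  0.4614]
 [-0.0094 -0.6737 -0.7389  0.6625]
 [ 0.      0.      0.      1.    ]]
top 55.20136378259865 318.096432264591 252.83696197531134
[[-0.0056 -0.9992  0.0385  0.5669]
 [-1.      0.0057  0.002  -0.0283]
 [-0.0022 -0.0385 -0.9993  0.8943]
 [ 0.      0.      0.      1.    ]]
wrist 67.2463539750315 322.32299210141406 239.97171597590497
[[ 0.2519 -0.9177 -0.3072  0.2391]
 [-0.9678 -0.2396 -0.0777 -0.5827]
 [-0.0023  0.3169 -0.9485  0.382 ]
 [ 0.      0.      0.      1.    ]]
```

View pics/top0.png

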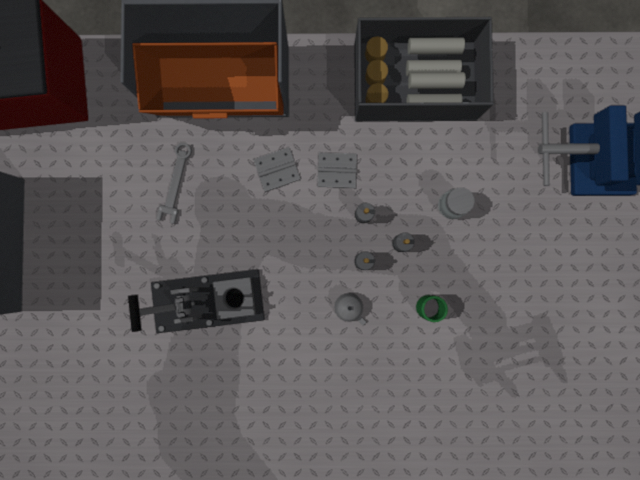

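View pics/side0.png

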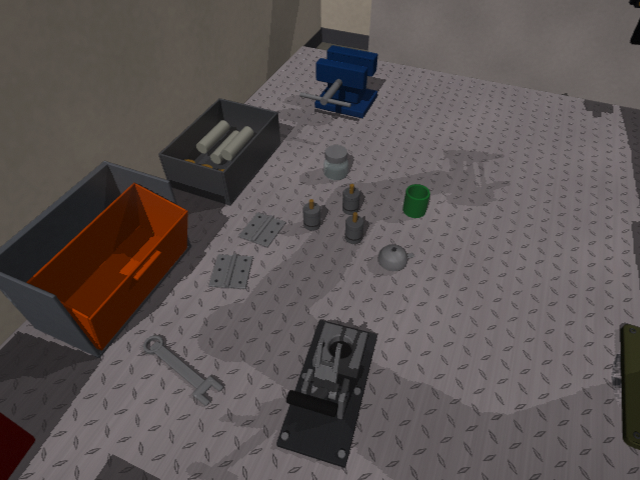

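View pics/wrist0.png

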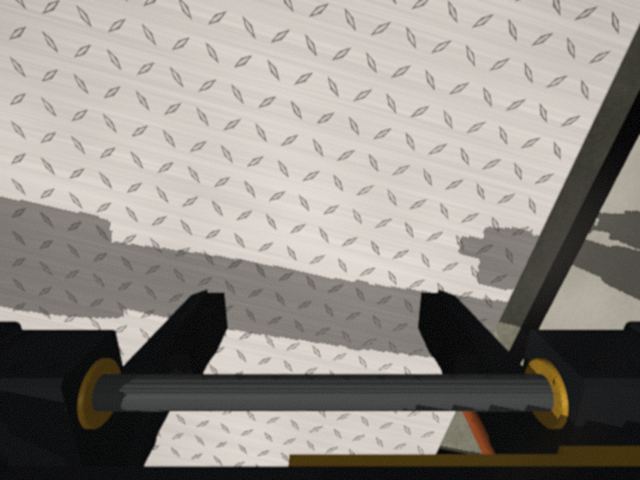

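Look-alikes of the valve, seen in the top view: A (365,213), B (403,242) and C (365,260). In this view image right is world -y, which is the robot's right, so B is the one farthest right. B is at about (351,199) in the side view. I'll check it in a close crop.

```bash
python3 - <<'E'
import cv2,pickle,numpy as np
t=pickle.load(open("pics/top0.pkl","rb"))["img"];s=pickle.load(open("pics/side0.pkl","rb"))["img"]
def g(im): return np.clip(255*(im/255.)**0.6,0,255).astype(np.uint8)
a=cv2.resize(g(t[190:290,340:440]),(400,400),interpolation=cv2.INTER_CUBIC)
b=cv2.resize(g(s[170:270,290:390]),(400,400),interpolation=cv2.INTER_CUBIC)
cv2.imwrite("pics/crop1.png",np.hstack([a,b]))
a=cv2.resize(g(t[255:345,120:280]),(800,450),interpolation=cv2.INTER_CUBIC)
cv2.imwrite("pics/crop2.png",a)
b=cv2.resize(g(s[310:470,270:390]),(450,600),interpolation=cv2.INTER_CUBIC)
cv2.imwrite("pics/crop3.png",b)
E
cat > h.py <<'E'
import numpy as np,pickle,cv2
from scipy.spatial.transform import Rotation as R
def ray(s,u,v):
    f=240/np.tan(np.radians(s["fov_y"])/2)
    d=np.array([(u-s["cx"])/f,(v-s["cy"])/f,1.]);T=np.array(s["T"])
    d=T[:3,:3]@d; return T[:3,3],d/np.linalg.norm(d)
def plane(s,u,v,z):
    o,d=ray(s,u,v); return o+d*(z-o[2])/d[2]
def tri(s1,p1,s2,p2):
    o1,d1=ray(s1,*p1);o2,d2=ray(s2,*p2)
    A=np.array([d1,-d2]).T; x=np.linalg.lstsq(A,o2-o1,rcond=None)[0]
    a=o1+x[0]*d1;b=o2+x[1]*d2; return (a+b)/2,np.linalg.norm(a-b)
def proj(s,P):
    f=240/np.tan(np.radians(s["fov_y"])/2);T=np.array(s["T"])
    c=T[:3,:3].T@(np.array(P)-T[:3,3]); return s["cx"]+f*c[0]/c[2],s["cy"]+f*c[1]/c[2]
def load(n): return pickle.load(open(f"pics/{n}.pkl","rb"))
E
```

```text
(no output)
```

View pics/crop1.png

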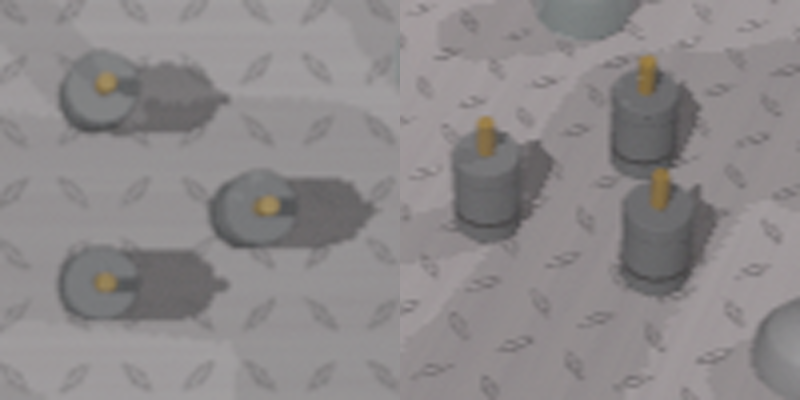

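View pics/crop2.png

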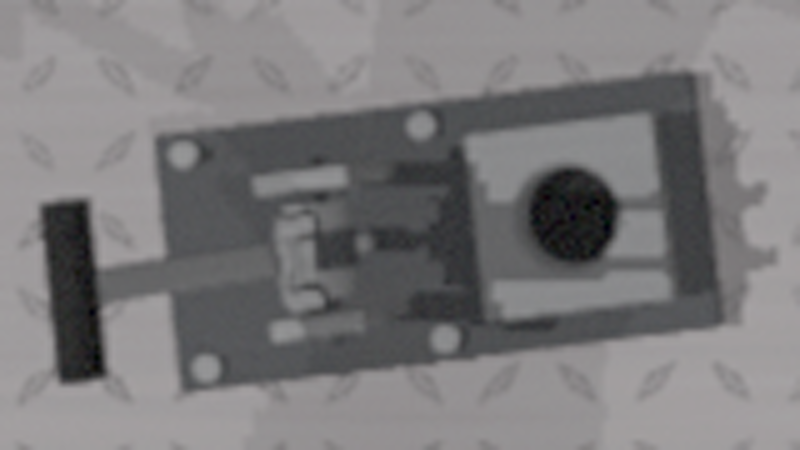

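View pics/crop3.png

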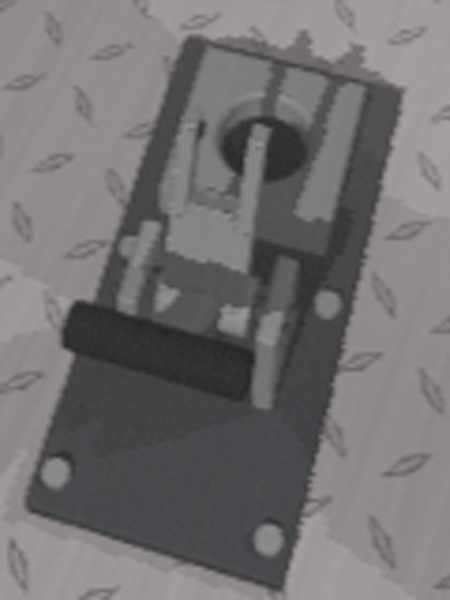

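B is a plain grey cylinder with a brass stem, at top (407,241) and side (351,184) for the stem tip. The fixture's pocket is at top (234,298), and the handle bar is at top (134,313). Next I'll measure these.

```bash
python3 - <<'E'
from h import *
t=load("top0");s=load("side0")
def hsvm(im,lo,hi): return cv2.inRange(cv2.cvtColor(im,cv2.COLOR_BGR2HSV),lo,hi)
for n,I,(x0,y0,x1,y1) in [("top",t,(340,190,440,290)),("side",s,(290,160,390,270))]:
    m=hsvm(I["img"][y0:y1,x0:x1],(10,90,60),(30,255,255))
    k,l,st,c=cv2.connectedComponentsWithStats(m)
    print(n,[(st[i][:5].tolist(),(c[i]+[x0,y0]).round(1)) for i in range(1,k) if st[i][4]>4])
c5=lambda x,y:(120+(x+.5)/5-.5,255+(y+.5)/5-.5)
c3=lambda x,y:(270+(x+.5)/3.75-.5,310+(y+.5)/3.75-.5)
print("stem B tip",tri(t,(406.6,241.1),s,(351.4,184.5)))
print("shoulder B", plane(t,340+65,190+51,.05))
print("pocket top z.03",plane(t,*c5(572,215),.03), "side",plane(s,*c3(264,138),.03))
cs=[plane(t,*c5(*p),.01) for p in [(157,133),(695,72),(722,323),(183,390)]]
cs2=[plane(s,*c3(*p),.01) for p in [(193,37),(403,93),(280,590),(27,508)]]
for c in (cs,cs2):
    c=np.array(c);print(c.round(4).tolist())
v=np.array(cs[1])+cs[2]-cs[0]-cs[3]; v/=np.linalg.norm(v); # -y dir
print("-y dir",v, "len",np.linalg.norm(np.array(cs[1])-cs[0]))
yaw=np.arctan2(v[0],-v[1]);print("yaw",yaw)
# pivot from plate centre (plate centre is y=-30)
for c in (cs,cs2):
  m=np.mean(c,0); print("pivot",m-30e-3*v,"pocket",m+55e-3*v)
b,e=tri(t,c5(73,290),s,c3(158,350));print("bar",b,e)
for n,u,v_,z in [("bell",349,307,.03),("coupl",432,308,.04),("jar",457,204,.05),("A",365,213,.05),("C",365,260,.05)]: print(n,plane(t,u,v_,z).round(3))
E
```

```text
top [([24, 18, 5, 6, 22], array([365.9, 210.3])), ([63, 49, 7, 5, 27], array([406.3, 241.2])), ([24, 68, 5, 5, 21], array([366.1, 260.2]))]
side [([59, 24, 5, 10, 36], array([351.1, 188.3])), ([19, 39, 5, 10, 42], array([310.8, 203.5])), ([63, 52, 5, 11, 42], array([354.7, 216.6]))]
stem B tip (array([ 0.61902116, -0.18572759,  0.07073254]), np.float64(0.00041265813903471944))
shoulder B [ 0.62033475 -0.18681427  0.05      ]
pocket top z.03 [0.51699098 0.13178812 0.03      ] side [0.51560293 0.13443789 0.03      ]
[[0.5482, 0.2954, 0.01], [0.5705, 0.0882, 0.01], [0.4742, 0.0779, 0.01], [0.4498, 0.2846, 0.01]]
[[0.567, 0.09, 0.01], [0.4713, 0.08, 0.01], [0.448, 0.288, 0.01], [0.5439, 0.2989, 0.01]]
-y dir [ 0.11221829 -0.99368358  0.        ] len 0.2083703292940208
yaw 0.11245515857365633
pivot [0.50730416 0.21630361 0.01      ] pocket [0.51684271 0.13184051 0.01      ]
pivot [0.50418147 0.21902443 0.01      ] pocket [0.51372003 0.13456133 0.01      ]
bar [0.49952961 0.27383585 0.14218845] 0.0008881871880266383
bell [ 0.498 -0.084  0.03 ]
coupl [ 0.496 -0.237  0.04 ]
jar [ 0.688 -0.284  0.05 ]
A [ 0.673 -0.114  0.05 ]
C [ 0.586 -0.113  0.05 ]
```

```bash
cat > go.py <<'E'
# usage: go.py x y z yaw tilt ; prints shift/turn from commanded-ish (measured) pose.
import sys;from h import *
from station import env
def tgt(yaw,tilt): return R.from_euler('xyz',[-np.pi/2,0,yaw])*R.from_rotvec([0,0,tilt])
def rel(p,yaw,tilt=0):
    o=env.observe();r=R.from_euler('xyz',o["ee_rot"])
    return (r.inv().apply(np.array(p)-o["tcp_pos"])*100).round(2),(r.inv()*tgt(yaw,tilt)).as_rotvec().round(4)
if __name__=="__main__":
    a=list(map(float,sys.argv[1:])); print(rel(a[:3],a[3],a[4] if len(a)>4 else 0))
E
python3 go.py .6195 -.1865 .2 -1.458
```

```text
(array([-55.22,   6.35, -28.73]), array([ 1.2000e-03, -1.4277e+00, -9.0000e-04]))
```

Emit:
move_arm(dp=[[-4, 0.5, -2], [-8, 1, -4], [-12, 1.4, -6.2], [-16, 1.8, -8.3], [-20, 2.3, -10.4], [-24, 2.8, -12.5], [-28, 3.2, -14.6], [-32, 3.7, -16.6], [-36, 4.1, -18.7], [-40, 4.6, -20.8], [-44, 5, -22.9], [-48, 5.5, -25]], rot=[[0, -0.11, 0], [0, -0.22, 0], [0, -0.33, 0], [0, -0.44, 0], [0, -0.55, 0], [0, -0.66, 0], [0, -0.78, 0], [0, -0.9, 0], [0, -1.02, 0], [0, -1.14, 0], [0, -1.26, 0], [0, -1.38, 0]], gripper=[1, 1, 1, 1, 1, 1, 1, 1, 1, 1, 1, 1])

```text
time: 1.15
tcp_pos: [0.528, -0.2694, 0.213]
ee_rot: [-1.571, -0.0, -1.5]
contact_force: [1.1, -0.5, -0.6]
opening: 0.0882
```

```bash
python3 go.py .6195 -.1865 .2 -1.458
```

```text
(array([-7.62,  1.29,  9.72]), array([ 0.0004, -0.042 ,  0.0002]))
```

Emit:
move_arm(dp=[[0, 0, 0], [0, 0, 0]], rot=[[0, 0, 0], [0, 0, 0]], gripper=[1, 1])

```text
time: 1.32
tcp_pos: [0.5287, -0.2677, 0.2128]
ee_rot: [-1.57, 0.002, -1.501]
contact_force: [-0.2, -0.5, 0.3]
opening: 0.088
```

```bash
python3 go.py .6195 -.1865 .2 -1.458
```

```text
(array([-7.47,  1.3 ,  9.63]), array([-0.0008, -0.0427, -0.0021]))
```

Emit:
move_arm(dp=[[-2.5, 0.4, 3.2], [-5, 0.9, 6.4], [-7.5, 1.3, 9.6], [-7.5, 1.3, 9.6], [-7.5, 1.3, 9.6]], rot=[[0, -0.015, 0], [0, -0.03, 0], [0, -0.043, 0], [0, -0.043, 0], [0, -0.043, 0]], gripper=[1, 1, 1, 1, 1])

```text
time: 1.73
tcp_pos: [0.6183, -0.1884, 0.1998]
ee_rot: [-1.571, 0.001, -1.461]
contact_force: [-0.4, -1.6, -0.8]
opening: 0.0882
```

```bash
python3 go.py .6195 -.1865 .049 -1.458; python3 - <<'E'
from h import *
from station import env
o=env.observe();s=env.snapshot("wrist");pickle.dump((s),open("pics/w1.pkl","wb"));cv2.imwrite("pics/w1.png",s["img"])
p=o["tcp_pos"];T=R.from_euler('xyz',o["ee_rot"])
print(p,o["contact_force"])
for z in (.07,.05,0): print(z,proj(s,[p[0],p[1],z]))
E
```

```text
(array([-0.16, 15.08,  0.14]), array([ 0.0003, -0.0029, -0.0007]))
[ 0.61830869 -0.18838818  0.19977228] [-0.37185537 -1.57808773 -0.81436469]
0.07 (np.float64(320.8050762656826), np.float64(240.4365168119834))
0.05 (np.float64(320.9332297877984), np.float64(232.3213103204276))
0 (np.float64(321.18887275518097), np.float64(216.1329494063267))
```

View pics/w1.png

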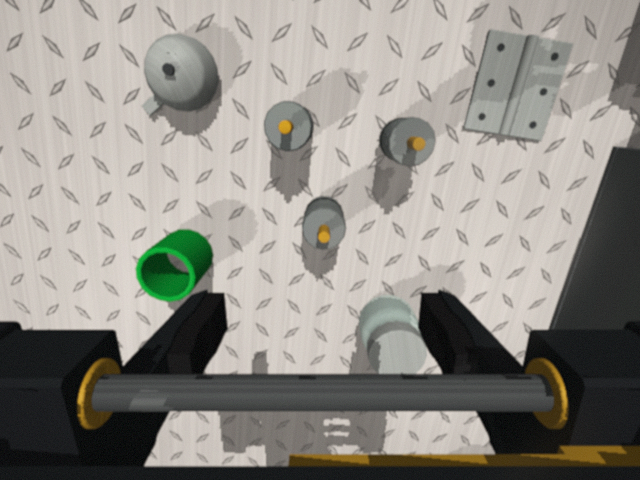

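The picture shows the target's stem tip at (323,236), with the other two valves at (285,127) and (418,143). The green coupling is at left and the jar at right.

```bash
python3 - <<'E'
from h import *
s=load("w1")
m=cv2.inRange(cv2.cvtColor(s["img"],cv2.COLOR_BGR2HSV),(10,120,80),(30,255,255))[180:280,280:370]
k,l,st,c=cv2.connectedComponentsWithStats(m);print(st,c+[280,180])
print("stem",plane(s,323.5,236.5,.07),"shoulder",plane(s,323,227,.05))
print("jar", plane(s,387,330,.05),"coupl",plane(s,165,276,.052))
E
```

```text
[[   0    0   90  100 8826]
 [  38   45   12   18  174]] [[324.5209608  229.41264446]
 [323.43678161 233.93103448]]
stem [ 0.61992729 -0.18518812  0.07      ] shoulder [ 0.6194397  -0.18392012  0.05      ]
jar [ 0.68387077 -0.26918909  0.05      ] coupl [ 0.4972314  -0.23806258  0.052     ]
```

Emit:
move_arm(dp=[[-0.25, 3, 0.15], [-0.25, 6, 0.15], [-0.25, 9, 0.15], [-0.25, 11.5, 0.15], [-0.25, 13, 0.15], [-0.25, 14, 0.15], [-0.25, 15, 0.15], [-0.25, 15, 0.15], [-0.25, 15, 0.15]], rot=[[0, 0, 0], [0, 0, 0], [0, 0, 0], [0, 0, 0], [0, 0, 0], [0, 0, 0], [0, 0, 0], [0, 0, 0], [0, 0, 0]], gripper=[0.8, 0.7, 0.7, 0.7, 0.7, 0.7, 0.7, 0.7, 0.7])

```text
time: 2.53
tcp_pos: [0.6193, -0.1876, 0.0509]
ee_rot: [-1.57, -0.001, -1.463]
contact_force: [-0.2, -0.7, -0.0]
opening: 0.0617
```

```bash
python3 - <<'E'
from h import *
from station import env
o=env.observe();print(o["tcp_pos"],o["contact_force"],o["opening"])
s=env.snapshot("wrist");cv2.imwrite("pics/w2.png",s["img"])
E
```

```text
[ 0.61933633 -0.18761847  0.05085413] [-0.15595368 -0.70724248 -0.02545333] 0.061685254749071855
```

View pics/w2.png

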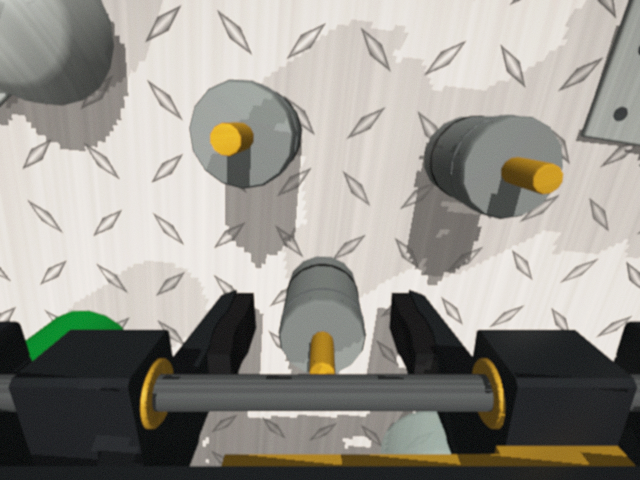

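The valve stands between the open fingers, with its stem at (322,352). I'll centre slightly, close and lift.

Emit:
move_arm(dp=[[-0.15, 0.15, 0], [-0.15, 0.15, 0], [-0.15, 0.15, 0], [-0.15, 0.15, 0], [-0.15, 0.15, 0], [-0.15, 0.15, 0], [-0.15, 0.15, 0], [-0.15, 0.15, 0]], rot=[[0, 0, 0], [0, 0, 0], [0, 0, 0], [0, 0, 0], [0, 0, 0], [0, 0, 0], [0, 0, 0], [0, 0, 0]], gripper=[0.6, 0.5, 0.4, 0.3, 0.3, 0.3, 0.3, 0.3], grip_force=20)

```text
time: 3.25
tcp_pos: [0.619, -0.1857, 0.0492]
ee_rot: [-1.57, -0.0, -1.463]
contact_force: [-0.9, 0.8, 5.2]
opening: 0.0345
```

Emit:
move_arm(dp=[[0, -1, 0], [0, -3, 0], [0, -6, 0], [0, -9, 0], [0, -12, 0], [0, -14, 0], [0, -14, 0]], rot=[[0, 0, 0], [0, 0, 0], [0, 0, 0], [0, 0, 0], [0, 0, 0], [0, 0, 0], [0, 0, 0]], gripper=[0.3, 0.3, 0.3, 0.3, 0.3, 0.3, 0.3])

```text
time: 3.83
tcp_pos: [0.6216, -0.1858, 0.1938]
ee_rot: [-1.562, -0.002, -1.463]
contact_force: [0.4, 0.7, -1.2]
opening: 0.0344
```

```bash
python3 - <<'E'
from h import *
from station import env
o=env.observe();print(o["tcp_pos"],o["contact_force"],o["opening"])
s=env.snapshot("wrist");cv2.imwrite("pics/w3.png",s["img"]);pickle.dump(s,open("pics/w3.pkl","wb"))
E
python3 go.py .516 .1335 .19 -1.458
```

```text
[ 0.62157887 -0.18577663  0.19376796] [ 0.39614345  0.69542428 -1.24012943] 0.03439043199761021
(array([-32.87,   0.04,  -6.93]), array([-0.0045, -0.005 ,  0.0014]))
```

View pics/w3.png

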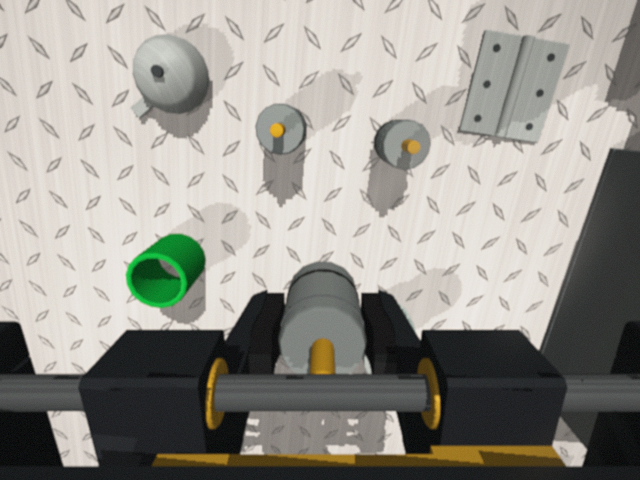

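The valve is held upright with its stem at (322,355). Next I'll carry it to just short of the pocket.

Emit:
move_arm(dp=[[-2, 0, -0.5], [-5, 0, -1.2], [-8, 0, -2], [-11, 0, -2.6], [-14, 0, -3.2], [-17, 0, -4], [-20, 0, -4.6], [-22.5, 0, -5.2], [-24.5, 0, -5.7], [-26, 0, -6], [-26, 0, -6], [-26, 0, -6]], rot=[[0, 0, 0], [0, 0, 0], [0, 0, 0], [0, 0, 0], [0, 0, 0], [0, 0, 0], [0, 0, 0], [0, 0, 0], [0, 0, 0], [0, 0, 0], [0, -0.005, 0], [0, -0.005, 0]], gripper=[0.3, 0.3, 0.3, 0.3, 0.3, 0.3, 0.3, 0.3, 0.3, 0.3, 0.3, 0.3])

```text
time: 4.88
tcp_pos: [0.5303, 0.0665, 0.1876]
ee_rot: [-1.573, -0.001, -1.455]
contact_force: [-0.5, -0.7, -1.2]
opening: 0.0341
```

```bash
python3 - <<'E'
from h import *
from station import env
o=env.observe();print(o["tcp_pos"],o["ee_rot"],o["contact_force"],o["opening"])
s=env.snapshot("wrist");cv2.imwrite("pics/w4.png",s["img"]);pickle.dump(s,open("pics/w4.pkl","wb"))
print(s["T"])
E
```

```text
[0.53030374 0.06649236 0.18763331] [-1.57335141e+00 -5.82844364e-04 -1.45545830e+00] [-0.50463432 -0.69391604 -1.21388377] 0.03412459309980057
[[ 0.99349934  0.10895017  0.03299885  0.52248442]
 [ 0.11379381 -0.9424084  -0.31451132  0.14926015]
 [-0.00316767  0.31622185 -0.94867998  0.30662195]
 [ 0.          0.          0.          1.        ]]
```

View pics/w4.png

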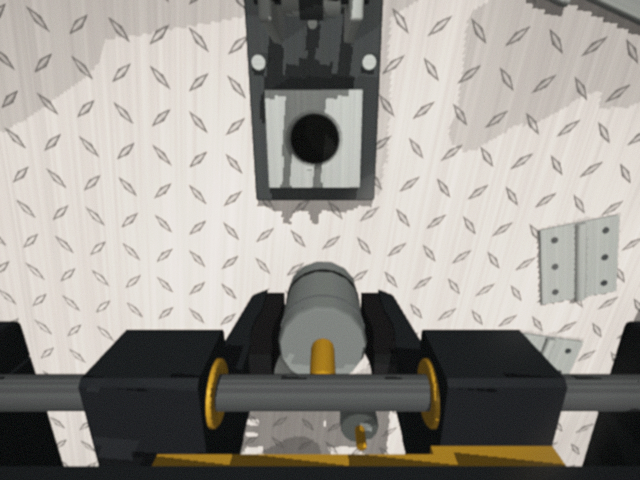

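The wrist view shows the pocket hole at about (315,138), with the block around it and the valve held at column 322.

```bash
python3 - <<'E'
from h import *
s=load("w4");g=cv2.cvtColor(s["img"],cv2.COLOR_BGR2GRAY)
c=g[100:180,270:365]
m=(c<45).astype(np.uint8);k,l,st,ce=cv2.connectedComponentsWithStats(m)
for i in range(1,k):
    if st[i][4]>300:
        cn=cv2.findContours((l==i).astype(np.uint8),cv2.RETR_EXTERNAL,cv2.CHAIN_APPROX_NONE)[0][0]
        e=cv2.fitEllipse(cv2.convexHull(cn)) ;u,v=e[0][0]+270,e[0][1]+100
        print(st[i],e,(u,v))
        for z in(.03,.028): print(plane(s,u,v,z))
        print("dia", np.linalg.norm(plane(s,u-e[1][0]/2,v,.029)-plane(s,u+e[1][0]/2,v,.029)))
cv2.imwrite("pics/w4c.png",cv2.resize(s["img"][80:210,240:390],(750,650)[:2] if 0 else (690,598),interpolation=cv2.INTER_CUBIC))
# held valve: shoulder centre if held at TCP
for y in (.0645,.0665,.0685): print(proj(s,[.5303,y,.1386+.05]),proj(s,[.5303,y,.1386]))
E
```

```text
[  21   14   47   49 1824] ((43.79735565185547, 38.25760269165039), (47.46356964111328, 48.62160110473633), 168.879150390625) (313.79735565185547, 138.2576026916504)
[0.5168399  0.13550399 0.03      ]
[0.51679909 0.13540454 0.028     ]
dia 0.03518553045221385
(np.float64(318.40789265224635), np.float64(352.77954109248617)) (np.float64(319.71144466469366), np.float64(293.4319676032611))
(np.float64(318.98420605641564), np.float64(348.37240870252435)) (np.float64(320.1449530642614), np.float64(289.9496059275635))
(np.float64(319.5657876833513), np.float64(343.92498962996444)) (np.float64(320.58140851984075), np.float64(286.443570627731))
```

View pics/w4c.png

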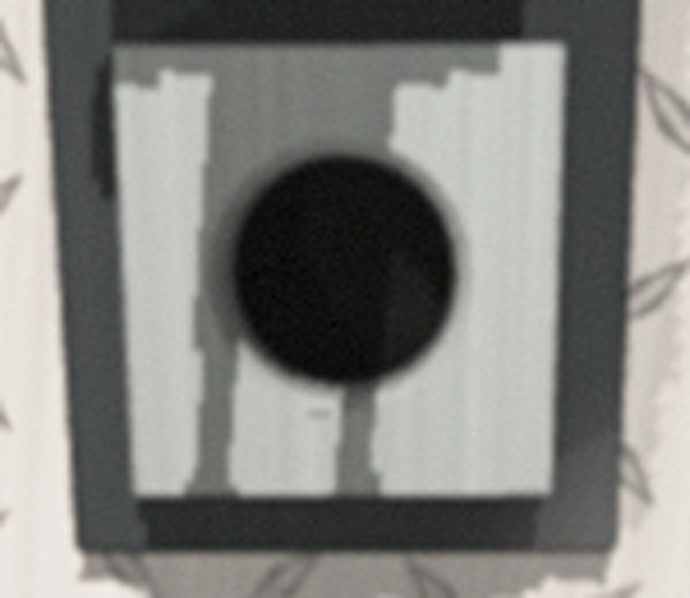

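```bash
python3 go.py .516 .1338 .19 -1.458;python3 go.py .516 .1338 .085 -1.458
```

```text
(array([-6.99, -0.24, -0.7 ]), array([ 0.0021, -0.0001,  0.0013]))
(array([-7.  , 10.26, -0.68]), array([ 0.0021, -0.0001,  0.0013]))
```

Emit:
move_arm(dp=[[-2, 0, -0.2], [-4, 0, -0.4], [-6, 0, -0.6], [-7, 0, -0.7], [-7, 2, -0.7], [-7, 4, -0.7], [-7, 6, -0.7], [-7, 8, -0.7], [-7, 9, -0.7], [-7, 10, -0.7], [-7, 10, -0.7], [-7, 10, -0.7]], rot=[[0, 0, 0], [0, 0, 0], [0, 0, 0], [0, 0, 0], [0, 0, 0], [0, 0, 0], [0, 0, 0], [0, 0, 0], [0, 0, 0], [0, 0, 0], [0, 0, 0], [0, 0, 0]], gripper=[0.3, 0.3, 0.3, 0.3, 0.3, 0.3, 0.3, 0.3, 0.3, 0.3, 0.3, 0.3])

```text
time: 5.93
tcp_pos: [0.5166, 0.1347, 0.0887]
ee_rot: [-1.571, -0.001, -1.458]
contact_force: [0.1, 0.2, -1.1]
opening: 0.0344
```

```bash
python3 - <<'E'
from h import *
from station import env
o=env.observe();print(o["tcp_pos"],o["ee_rot"],o["contact_force"],o["opening"])
a=[]
for n in("wrist","side","top"):
    s=env.snapshot(n);pickle.dump(s,open(f"pics/{n}5.pkl","wb"));a.append(s["img"])
cv2.imwrite("pics/w5.png",a[0])
cv2.imwrite("pics/s5.png",cv2.resize(a[1][300:460,260:400],(525,600),interpolation=cv2.INTER_CUBIC))
print(go) if 0 else None
E
python3 go.py .516 .1338 .065 -1.458
```

```text
[0.51660136 0.13466841 0.08871491] [-1.57094053e+00 -5.00180614e-04 -1.45835355e+00] [ 0.1315024   0.18801056 -1.05009001] 0.03439599682945976
(array([ 0.13,  2.46, -0.13]), array([-0.0018, -0.0001, -0.0004]))
```

View pics/w5.png

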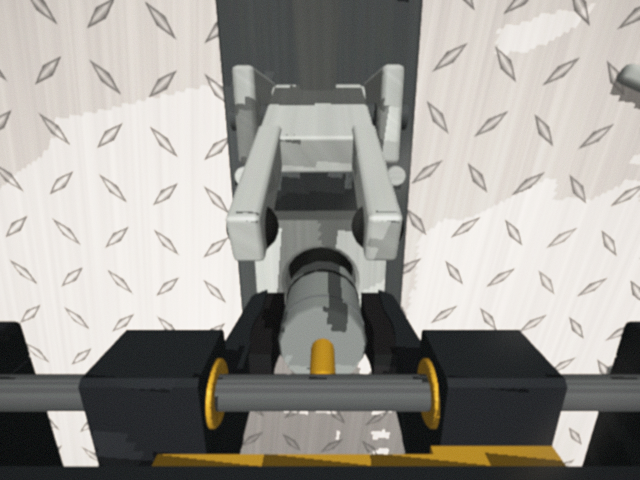

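View pics/s5.png

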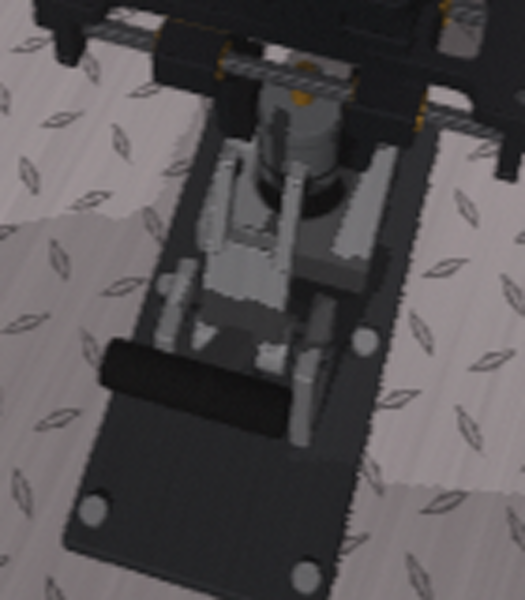

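The wrist view shows the valve just above the mouth. The far rim of the pocket is at (322,250) and it lines up with the valve in x. The fork tines stand clear. I'll check the y alignment.

```bash
python3 - <<'E'
from h import *
s=load("wrist5")
cv2.imwrite("pics/w5c.png",cv2.resize(s["img"][220:390,250:400],(529,600),interpolation=cv2.INTER_CUBIC))
ax=np.array([.9937,.1122]);n=np.array([-.1122,.9937])
# far rim point for candidate pocket; dark hole far edge radius 19.5 z~.028; outer chamfer 21.5 z .03
for c in ([.516,.1338],[.516,.1348]):
  c=np.array(c)
  print("rim",proj(s,[*(c+n*.0215),.03]),"dark",proj(s,[*(c+n*.0195),.028]))
  print("sides",proj(s,[*(c-ax*.0215),.03]),proj(s,[*(c+ax*.0215),.03]))
for c in ([.5166,.1347],[.516,.1338]):
  c=np.array(c);print("foot far edge",proj(s,[*(c+n*.0145),.0397]),proj(s,[*(c+n*.0175),.0427]))
E
```

```text
rim (np.float64(318.62531833000855), np.float64(245.7809030537717)) dark (np.float64(318.682207209876), np.float64(248.09629608265584))
sides (np.float64(279.04238836826175), np.float64(283.34082613704186)) (np.float64(358.57902272116667), np.float64(283.2739579591027))
rim (np.float64(318.83204852816084), np.float64(243.98071718929813)) dark (np.float64(318.88628653670816), np.float64(246.32383011007767))
sides (np.float64(279.1780260865985), np.float64(281.66426728221046)) (np.float64(358.8430327881808), np.float64(281.59686312572023))
foot far edge (np.float64(319.86757897054554), np.float64(263.79794045658525)) (np.float64(319.80230134479905), np.float64(260.44453507351886))
foot far edge (np.float64(318.4856340412177), np.float64(265.32639695354146)) (np.float64(318.3909160767593), np.float64(262.0106135979344))
```

View pics/w5c.png

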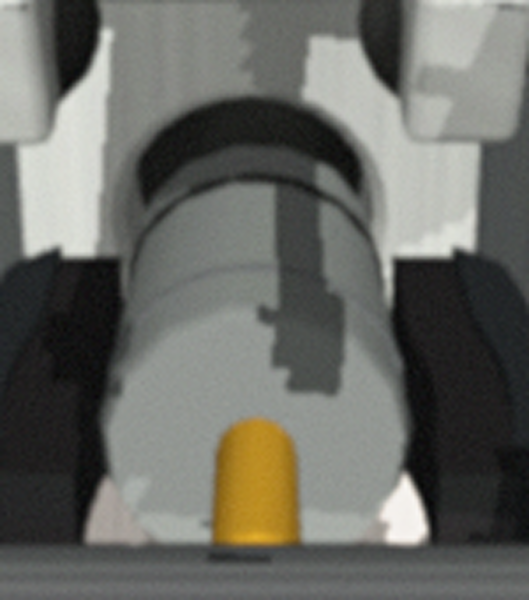

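The far rim at row 248 and the foot edge at row 260 show the valve about 1 mm too far in +y and +x. I'll correct that and lower.

Emit:
move_arm(dp=[[0.1, 0, -0.1], [0.1, 0.3, -0.1], [0.1, 0.7, -0.1], [0.1, 1.1, -0.1], [0.1, 1.5, -0.1], [0.1, 1.8, -0.1], [0.1, 1.8, -0.1]], rot=[[0, 0, 0], [0, 0, 0], [0, 0, 0], [0, 0, 0], [0, 0, 0], [0, 0, 0], [0, 0, 0]], gripper=[0.3, 0.3, 0.3, 0.3, 0.3, 0.3, 0.3])

```text
time: 6.67
tcp_pos: [0.5151, 0.134, 0.0699]
ee_rot: [-1.572, -0.0, -1.458]
contact_force: [-0.3, -0.2, -1.7]
opening: 0.0345
```

Free inside the mouth, with no side force. Next I'll feel for the floor in small steps.

Emit:
move_arm(dp=[[0, 0.1, 0], [0, 0.2, 0], [0, 0.3, 0], [0, 0.3, 0]], rot=[[0, 0, 0], [0, 0, 0], [0, 0, 0], [0, 0, 0]], gripper=[0.3, 0.3, 0.3, 0.3])

```text
time: 7.0
tcp_pos: [0.5155, 0.134, 0.0677]
ee_rot: [-1.571, -0.0, -1.458]
contact_force: [0.2, 0.6, -1.8]
opening: 0.0344
```

Emit:
move_arm(dp=[[0, 0.1, 0], [0, 0.2, 0], [0, 0.2, 0]], rot=[[0, 0, 0], [0, 0, 0], [0, 0, 0]], gripper=[0.3, 0.3, 0.3])

```text
time: 7.25
tcp_pos: [0.5154, 0.134, 0.0656]
ee_rot: [-1.571, -0.0, -1.458]
contact_force: [0.1, -0.4, -2.1]
opening: 0.0347
```

Emit:
move_arm(dp=[[0, 0.1, 0], [0, 0.15, 0], [0, 0.15, 0]], rot=[[0, 0, 0], [0, 0, 0], [0, 0, 0]], gripper=[0.3, 0.3, 0.3])

```text
time: 7.5
tcp_pos: [0.5155, 0.134, 0.0641]
ee_rot: [-1.571, -0.0, -1.458]
contact_force: [0.5, -0.2, -0.9]
opening: 0.0347
```

Emit:
move_arm(dp=[[0, 0.1, 0], [0, 0.15, 0], [0, 0.15, 0]], rot=[[0, 0, 0], [0, 0, 0], [0, 0, 0]], gripper=[0.3, 0.3, 0.3])

```text
time: 7.75
tcp_pos: [0.5155, 0.134, 0.0627]
ee_rot: [-1.571, -0.0, -1.458]
contact_force: [-0.4, -1.0, -2.5]
opening: 0.034
```

Emit:
move_arm(dp=[[0, 0.1, 0], [0, 0.1, 0], [0, 0.1, 0]], rot=[[0, 0, 0], [0, 0, 0], [0, 0, 0]], gripper=[0.3, 0.3, 0.3])

```text
time: 8.0
tcp_pos: [0.5155, 0.1341, 0.0626]
ee_rot: [-1.57, -0.0, -1.458]
contact_force: [-2.5, -0.4, 8.3]
opening: 0.0343
```

Emit:
move_arm(dp=[[0, 0.1, 0], [0, 0.1, 0], [0, 0.1, 0]], rot=[[0, 0, 0], [0, 0, 0], [0, 0, 0]], gripper=[0.3, 0.3, 0.3])

```text
time: 8.25
tcp_pos: [0.5155, 0.1341, 0.0625]
ee_rot: [-1.57, -0.001, -1.458]
contact_force: [-3.9, -0.6, 17.7]
opening: 0.0347
```

Emit:
move_arm(dp=[[0, 0.1, 0], [0, 0.1, 0], [0, 0.1, 0]], rot=[[0, 0, 0], [0, 0, 0], [0, 0, 0]], gripper=[0.3, 0.3, 0.3])

```text
time: 8.5
tcp_pos: [0.5155, 0.1341, 0.0623]
ee_rot: [-1.569, -0.001, -1.458]
contact_force: [-5.5, -1.3, 25.5]
opening: 0.0341
```

Emit:
move_arm(dp=[[0, -0.1, 0], [0, -0.2, 0], [0, -0.2, 0]], rot=[[0, 0, 0], [0, 0, 0], [0, 0, 0]], gripper=[0.3, 0.3, 0.3])

```text
time: 8.75
tcp_pos: [0.5156, 0.1341, 0.0625]
ee_rot: [-1.57, -0.0, -1.458]
contact_force: [-2.4, 0.1, 10.0]
opening: 0.0341
```

Emit:
move_arm(dp=[[0, -0.06, 0], [0, -0.06, 0], [0, -0.06, 0], [0, -0.06, 0], [0, -0.06, 0], [0, -0.06, 0], [0, -0.06, 0]], rot=[[0, 0, 0], [0, 0, 0], [0, 0, 0], [0, 0, 0], [0, 0, 0], [0, 0, 0], [0, 0, 0]], gripper=[0.3, 0.3, 0.42, 0.46, 0.55, 0.65, 0.65])

```text
time: 9.33
tcp_pos: [0.5154, 0.134, 0.0621]
ee_rot: [-1.571, -0.0, -1.458]
contact_force: [0.1, 0.5, -0.7]
opening: 0.0566
```

```bash
python3 - <<'E'
from h import *
from station import env
o=env.observe();print(o["tcp_pos"],o["contact_force"],o["opening"])
s=env.snapshot("wrist");cv2.imwrite("pics/w6.png",s["img"]);pickle.dump(s,open("pics/w6.pkl","wb"))
E
```

```text
[0.51543209 0.13400094 0.06213908] [ 0.09276046  0.53149118 -0.73956873] 0.05663156276181255
```

View pics/w6.png

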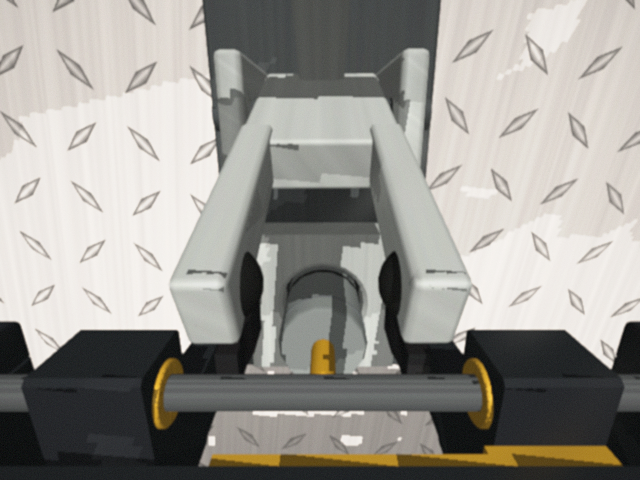

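The valve stands in the pocket, with the shoulder centred at (322,335) in the mouth. The fingers are open and free. I'll lift straight up.

Emit:
move_arm(dp=[[0, -1, 0], [0, -3, 0], [0, -6, 0], [0, -9, 0], [0, -12, 0], [0, -15, 0], [0, -18, 0], [0, -20, 0], [0, -20, 0]], rot=[[0, 0, 0], [0, 0, 0], [0, 0, 0], [0, 0, 0], [0, 0, 0], [0, 0, 0], [0, 0, 0], [0, 0, 0], [0, 0, 0]], gripper=[0.65, 0.65, 0.65, 0.65, 0.65, 0.5, 0.2, 0, 0])

```text
time: 10.13
tcp_pos: [0.5174, 0.1351, 0.2672]
ee_rot: [-1.562, 0.002, -1.458]
contact_force: [-1.3, 0.4, 0.9]
opening: 0.0326
```

```bash
python3 - <<'E'
from h import *
from station import env
o=env.observe();print(o["tcp_pos"],o["contact_force"],o["opening"],o["qpos"])
s=env.snapshot("wrist");pickle.dump(s,open("pics/w7.pkl","wb"))
t=env.snapshot("side");pickle.dump(t,open("pics/s7.pkl","wb"))
cv2.imwrite("pics/w7.png",np.hstack([cv2.resize(s["img"],(400,300)),cv2.resize(t["img"][300:460,260:400],(400,457))[:300] if 0 else cv2.resize(t["img"],(400,300))]))
E
```

```text
[0.51737058 0.13510556 0.26721578] [-1.28049656  0.41918666  0.86670842] 0.032620753213646485 [-0.0337924   0.59571137 -0.49921151  1.83186365  0.38460057  0.8019409
 -0.61690775]
```

View pics/w7.png

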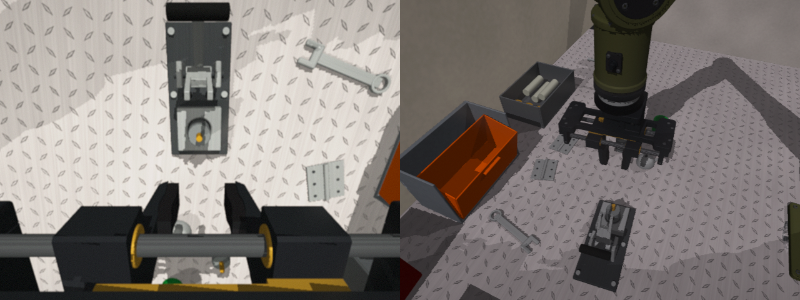

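Valve seated, stem seen in the middle of the pocket. Before moving to the bar I'll check the clutter to the left of the fixture.

```bash
python3 - <<'E'
from h import *
t=load("top0");s=load("side0");w=load("w7")
print("box edge px",[plane(t,*p,z).round(3).tolist() for p in((22,178),(22,312),(103,178),(103,312)) for z in(0,.15)])
cv2.imwrite("pics/t0c.png",np.hstack([cv2.resize(t["img"][160:360,0:160],(400,500)),cv2.resize(s["img"][380:480,0:200],(400,200))[:, :400] if 0 else cv2.copyMakeBorder(cv2.resize(s["img"][330:480,0:300],(400,200)),0,300,0,0,cv2.BORDER_CONSTANT)]))
c=w["img"];cv2.imwrite("pics/w7c.png",cv2.resize(c[0:260,220:420],(460,598),interpolation=cv2.INTER_CUBIC))
E
```

```text
box edge px [[0.752, 0.554, 0.0], [0.721, 0.457, 0.15], [0.49, 0.549, 0.0], [0.503, 0.452, 0.15], [0.751, 0.395, 0.0], [0.72, 0.324, 0.15], [0.489, 0.392, 0.0], [0.502, 0.321, 0.15]]
```

View pics/t0c.png

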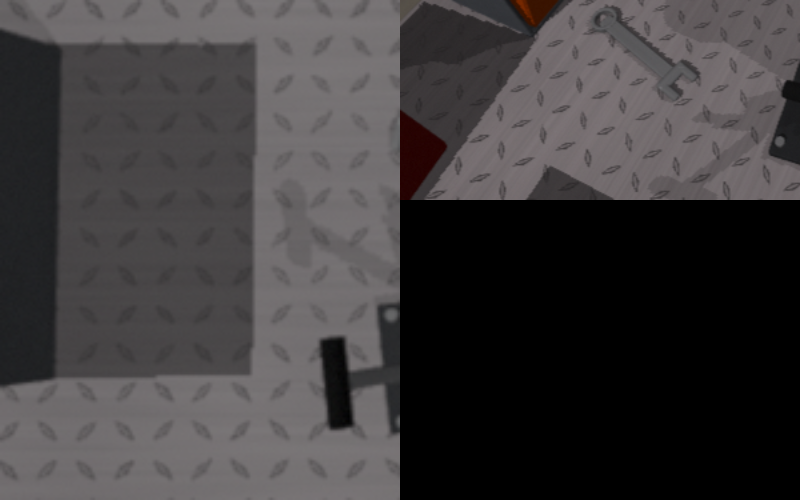

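View pics/w7c.png

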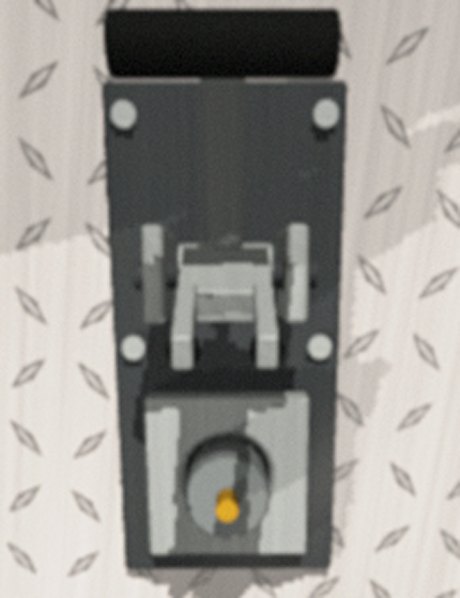

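```bash
cat > plan.py <<'E'
from h import *
n=np.array([-.1122,.9937]);P=np.array([.506,.2185]);L=.1
def tcp(phi,al,yb=.012,d=.017):
    rp=np.array([np.sin(phi),np.cos(phi)]);bar=np.array([0,.06])+L*rp
    r=np.array([np.sin(al),np.cos(al)]);t=np.array([-np.cos(al),np.sin(al)])
    q=bar+yb*r-d*t
    return np.array([*(P+n*q[0]),q[1]])
E
python3 - <<'E'
from plan import *
from go import rel
w=load("w7");t=load("top0");s=load("side0")
print(tri(w,(316.7,18.1),t,(134.2,312.6)),tri(w,(316.7,18.1),s,(311.8,403)))
p=tcp(.6,.35,d=.05);print(p)
print("above",rel([p[0],p[1],.25],-1.458,-.35)); print("pre",rel(p,-1.458,-.35))
E
```

```text
(array([0.50016271, 0.27488639, 0.14031309]), np.float64(0.000816090137676831)) (array([0.49980186, 0.27416515, 0.1426494 ]), np.float64(0.0017535082618818857))
[0.49393315 0.32537011 0.13666114]
above (array([-1.927e+01,  1.330e+00,  1.000e-02]), array([-1.700e-03, -3.000e-04, -3.499e-01]))
pre (array([-1.927e+01,  1.266e+01, -1.000e-02]), array([-1.700e-03, -3.000e-04, -3.499e-01]))
```

Emit:
move_arm(dp=[[-2, 0, 0], [-5, 0, 0], [-8, 0, 0], [-11, 0, 0], [-14, 0, 0], [-17, 0.7, 0], [-19.3, 1.3, 0], [-19.3, 1.3, 0]], rot=[[0, 0, 0], [0, 0, 0], [0, 0, -0.06], [0, 0, -0.12], [0, 0, -0.18], [0, 0, -0.26], [0, 0, -0.35], [0, 0, -0.35]], gripper=[0, 0, 0, 0, 0, 0, 0, 0])

```text
time: 10.9
tcp_pos: [0.4875, 0.3362, 0.2449]
ee_rot: [-1.579, -0.348, -1.44]
contact_force: [0.3, 1.8, -0.0]
opening: 0.0004
```

```bash
python3 - <<'E'
from plan import *
from go import rel
print(rel(tcp(.605,.35,d=.05),-1.458,-.35))
from station import env
o=env.observe();print(o["tcp_pos"],o["contact_force"],o["opening"],o["qpos"])
E
```

```text
(array([-2.65, 10.57,  0.58]), array([ 0.0015,  0.0171, -0.0021]))
[0.48745171 0.33619094 0.24485868] [ 0.29076949  1.75932235 -0.04669834] 0.00035190882503772597 [-0.64195133  0.77221816 -0.3261143   1.52624032  0.50460045  1.18767988
 -1.04581265]
```

Emit:
move_arm(dp=[[-0.7, 2.5, 0.2], [-1.3, 5.2, 0.4], [-2, 8, 0.5], [-2.6, 10.5, 0.5], [-2.6, 10.5, 0.5], [-2.6, 10.5, 0.5]], rot=[[0, 0, 0], [0, 0, 0], [0, 0, 0], [0, 0, 0], [0, 0, 0], [0, 0, 0]], gripper=[0, 0, 0, 0, 0, 0])

```text
time: 11.4
tcp_pos: [0.4989, 0.3135, 0.1401]
ee_rot: [-1.575, -0.353, -1.456]
contact_force: [0.4, 1.5, 0.4]
opening: 0.0007
```

```bash
python3 - <<'E'
from plan import *
from go import rel
from station import env
for d in(.05,.025,.017): print(d,rel(tcp(.605,.35,d=d),-1.458,-.35))
o=env.observe();print(o["tcp_pos"],o["ee_rot"],o["contact_force"],o["opening"])
s=env.snapshot("side");cv2.imwrite("pics/s8.png",cv2.resize(s["img"][250:480,200:480],(730,600)))
E
```

```text
0.05 (array([-1.33, -0.09, -0.35]), array([0.0037, 0.0018, 0.0032]))
0.025 (array([ 1.17, -0.08, -0.36]), array([0.0037, 0.0018, 0.0032]))
0.017 (array([ 1.97, -0.08, -0.36]), array([0.0037, 0.0018, 0.0032]))
[0.49886849 0.31347104 0.14014528] [-1.57520322 -0.35323908 -1.45607737] [0.39472505 1.45695452 0.3867135 ] 0.0007032821537319463
```

View pics/s8.png

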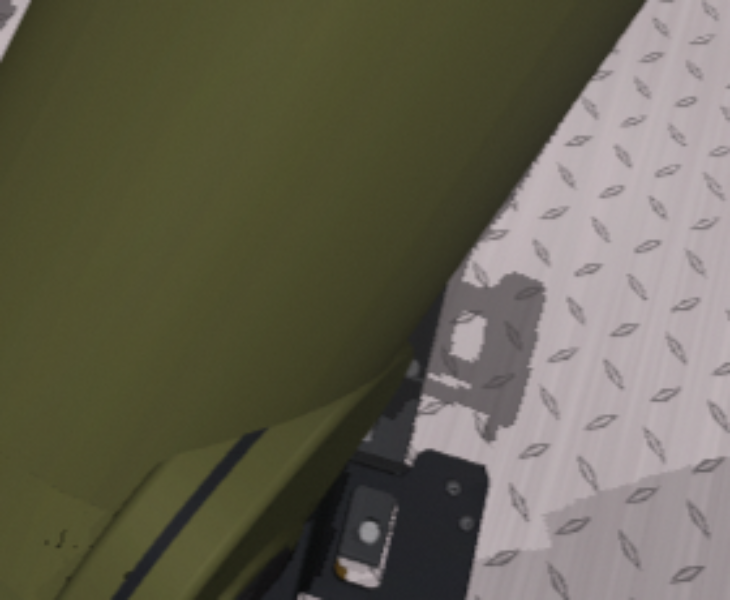

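The arm blocks the side view, so from here I go by touch. I'll approach the bar along tool +x.

Emit:
move_arm(dp=[[0.3, -0.1, -0.1], [0.6, -0.1, -0.3], [0.9, -0.1, -0.35], [1.2, -0.1, -0.35], [1.2, -0.1, -0.35], [1.2, -0.1, -0.35]], rot=[[0, 0, 0], [0, 0, 0], [0, 0, 0], [0, 0, 0], [0, 0, 0], [0, 0, 0]], gripper=[0, 0, 0, 0, 0, 0])

```text
time: 11.95
tcp_pos: [0.498, 0.3034, 0.1474]
ee_rot: [-1.57, -0.35, -1.459]
contact_force: [-0.4, -0.2, -0.8]
opening: 0.0006
```

```bash
python3 - <<'E'
from plan import *
from go import rel
from station import env
for d in(.025,.017): print(d,rel(tcp(.605,.35,d=d),-1.458,-.35))
o=env.observe();print(o["tcp_pos"],o["ee_rot"],o["contact_force"],o["opening"])
s=env.snapshot("wrist");cv2.imwrite("pics/w8.png",s["img"])
E
```

```text
0.025 (array([-0.01,  0.26, -0.16]), array([-0.0007, -0.0005, -0.0002]))
0.017 (array([ 0.79,  0.26, -0.16]), array([-0.0007, -0.0005, -0.0002]))
[0.49804851 0.30340451 0.14738332] [-1.56992132 -0.3497627  -1.45855138] [-0.43086106 -0.24665197 -0.80541884] 0.0006403162136085014
```

View pics/w8.png

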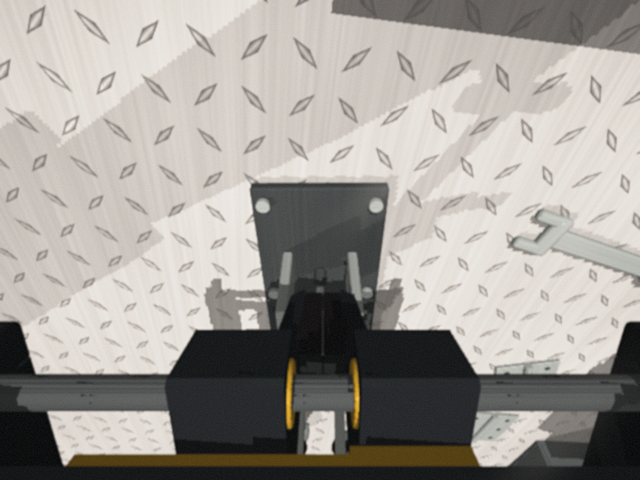

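The view shows the shut fingers at (322,330) centred over the fixture. The bar is hidden behind them. I'll step in on touch.

Emit:
move_arm(dp=[[0.2, 0.25, -0.1], [0.4, 0.25, -0.15], [0.5, 0.25, -0.15], [0.5, 0.25, -0.15]], rot=[[0, 0, 0], [0, 0, 0], [0, 0, 0], [0, 0, 0]], gripper=[0, 0, 0, 0])

```text
time: 12.33
tcp_pos: [0.4969, 0.2975, 0.1462]
ee_rot: [-1.571, -0.351, -1.458]
contact_force: [-0.1, -0.9, -0.1]
opening: 0.0007
```

Emit:
move_arm(dp=[[0.1, 0, 0], [0.2, 0, 0], [0.2, 0, 0]], rot=[[0, 0, 0], [0, 0, 0], [0, 0, 0]], gripper=[0, 0, 0])

```text
time: 12.58
tcp_pos: [0.4972, 0.2958, 0.1469]
ee_rot: [-1.571, -0.35, -1.458]
contact_force: [-0.0, 0.6, -0.2]
opening: 0.0004
```

Emit:
move_arm(dp=[[0.1, 0, 0], [0.2, 0, 0], [0.2, 0, 0]], rot=[[0, 0, 0], [0, 0, 0], [0, 0, 0]], gripper=[0, 0, 0])

```text
time: 12.83
tcp_pos: [0.4972, 0.2947, 0.1475]
ee_rot: [-1.571, -0.349, -1.457]
contact_force: [0.3, 0.6, -1.2]
opening: 0.0003
```

Emit:
move_arm(dp=[[0.1, 0, 0], [0.15, 0, 0], [0.15, 0, 0]], rot=[[0, 0, 0], [0, 0, 0], [0, 0, 0]], gripper=[0, 0, 0])

```text
time: 13.08
tcp_pos: [0.4972, 0.2945, 0.1477]
ee_rot: [-1.571, -0.347, -1.457]
contact_force: [0.1, 4.3, -4.8]
opening: 0.0002
```

Contact with the bar at about 6 N, which agrees with the vision estimate (lean 0.60 rad). Now I turn the tool rigidly about the pivot, a little per call. The pivot is at tool x 4.2 cm, y 10.9 cm.

Emit:
move_arm(dp=[[0.33, -0.12, 0], [0.66, -0.23, 0], [0.99, -0.33, 0]], rot=[[0, 0, 0.03], [0, 0, 0.06], [0, 0, 0.09]], gripper=[0, 0, 0])

```text
time: 13.33
tcp_pos: [0.4976, 0.2868, 0.1543]
ee_rot: [-1.571, -0.255, -1.456]
contact_force: [-1.4, 5.3, -4.1]
opening: 0.0006
```

```bash
cat > st.py <<'E'
from plan import *
from station import env
o=env.observe();q=o["tcp_pos"];f=o["contact_force"]
s=(q[:2]-P)@n;fs=f[:2]@n;al=-(R.from_euler('xyz',[-np.pi/2,0,-1.458]).inv()*R.from_euler('xyz',o["ee_rot"])).as_rotvec()[2]
r=np.array([s,q[2]-.06]);print("t",o["time"],"s,z",s.round(4),q[2].round(4),"rad",np.hypot(*r).round(4),"ang",np.arctan2(*r).round(3),"alpha",al.round(3),"Fs,Fz",fs.round(1),f[2].round(1))
rr=np.array([np.sin(al),np.cos(al)]);t=np.array([-np.cos(al),np.sin(al)]);F=np.array([fs,f[2]])
print("push along tool x",-(F@t).round(1),"along finger(-r)",(F@rr).round(1),"fx",f[0].round(1)); d=-r
print("pivot in tool x,y:",(d@t).round(4),(d@-rr).round(4))
# lever angle if in contact, d=.0165
b=r+.0165*t; # bar minus yb*rr, bar at radius L
from scipy.optimize import brentq
try:
    y=brentq(lambda y:np.hypot(*(b-y*rr))-L,-.01,.04);bb=b-y*rr;print("lever lean if touching",np.arctan2(*bb).round(3),"yb",round(y,4))
except Exception as e: print(e)
E
python3 st.py
```

```text
t 13.3333 s,z 0.0689 0.1543 rad 0.1168 ang 0.631 alpha 0.255 Fs,Fz 5.4 -4.1
push along tool x 6.2 along finger(-r) -2.6 fx -1.4
pivot in tool x,y: 0.0428 0.1086
lever lean if touching 0.522 yb 0.0121
```

Moving as planned at about 6.7 N. I'll carry on.

Emit:
move_arm(dp=[[0.33, -0.12, 0], [0.66, -0.23, 0], [0.99, -0.33, 0], [1.33, -0.42, 0]], rot=[[0, 0, 0.03], [0, 0, 0.06], [0, 0, 0.09], [0, 0, 0.12]], gripper=[0, 0, 0, 0])

```text
time: 13.67
tcp_pos: [0.499, 0.2747, 0.1622]
ee_rot: [-1.571, -0.136, -1.456]
contact_force: [-1.5, 5.2, -3.1]
opening: 0.0002
```

```bash
python3 st.py
```

```text
t 13.6667 s,z 0.0566 0.1622 rad 0.1168 ang 0.506 alpha 0.136 Fs,Fz 5.3 -3.1
push along tool x 5.7 along finger(-r) -2.3 fx -1.5
pivot in tool x,y: 0.0423 0.1089
lever lean if touching 0.396 yb 0.0123
```

Emit:
move_arm(dp=[[0.33, -0.12, 0], [0.66, -0.23, 0], [0.99, -0.33, 0], [1.33, -0.42, 0]], rot=[[0, 0, 0.03], [0, 0, 0.06], [0, 0, 0.09], [0, 0, 0.12]], gripper=[0, 0, 0, 0])

```text
time: 14.0
tcp_pos: [0.5006, 0.2617, 0.1685]
ee_rot: [-1.571, -0.017, -1.456]
contact_force: [-0.5, 5.3, -0.9]
opening: 0.0004
```

```bash
python3 st.py
```

```text
t 14.0 s,z 0.0436 0.1685 rad 0.1169 ang 0.382 alpha 0.017 Fs,Fz 5.3 -0.9
push along tool x 5.3 along finger(-r) -0.8 fx -0.5
pivot in tool x,y: 0.0417 0.1092
lever lean if touching 0.272 yb 0.0124
```

Emit:
move_arm(dp=[[0.33, -0.12, 0], [0.66, -0.23, 0], [0.99, -0.33, 0], [1.33, -0.42, 0]], rot=[[0, 0, 0.03], [0, 0, 0.06], [0, 0, 0.09], [0, 0, 0.12]], gripper=[0, 0, 0, 0])

```text
time: 14.33
tcp_pos: [0.5022, 0.2478, 0.1731]
ee_rot: [-1.571, 0.102, -1.457]
contact_force: [-0.9, 3.4, 0.1]
opening: 0.0005
```

```bash
python3 st.py
```

```text
t 14.3333 s,z 0.0296 0.1731 rad 0.1169 ang 0.256 alpha -0.102 Fs,Fz 3.4 0.1
push along tool x 3.4 along finger(-r) -0.3 fx -0.9
pivot in tool x,y: 0.0409 0.1096
lever lean if touching 0.145 yb 0.0126
```

Emit:
move_arm(dp=[[0.33, -0.12, 0], [0.66, -0.23, 0], [0.99, -0.33, 0], [1.33, -0.42, 0]], rot=[[0, 0, 0.03], [0, 0, 0.06], [0, 0, 0.09], [0, 0, 0.12]], gripper=[0, 0, 0, 0])

```text
time: 14.67
tcp_pos: [0.504, 0.2329, 0.1758]
ee_rot: [-1.571, 0.22, -1.457]
contact_force: [0.2, 0.5, 1.7]
opening: 0.0004
```

```bash
python3 st.py
```

```text
t 14.6667 s,z 0.0146 0.1758 rad 0.1167 ang 0.125 alpha -0.22 Fs,Fz 0.4 1.7
push along tool x 0.8 along finger(-r) 1.6 fx 0.2
pivot in tool x,y: 0.0394 0.1098
lever lean if touching 0.012 yb 0.0125
```

Close to dead centre, since the push has dropped to 0.8 N. I'll push a bit further past it and wait for the snap.

Emit:
move_arm(dp=[[0.33, -0.12, 0], [0.66, -0.23, 0], [0.99, -0.33, 0], [0.99, -0.33, 0], [0.99, -0.33, 0], [0.99, -0.33, 0], [0.99, -0.33, 0], [0.99, -0.33, 0], [0.99, -0.33, 0]], rot=[[0, 0, 0.03], [0, 0, 0.06], [0, 0, 0.09], [0, 0, 0.09], [0, 0, 0.09], [0, 0, 0.09], [0, 0, 0.09], [0, 0, 0.09], [0, 0, 0.09]], gripper=[0, 0, 0, 0, 0, 0, 0, 0, 0])

```text
time: 15.42
tcp_pos: [0.5051, 0.2241, 0.1766]
ee_rot: [-1.57, 0.31, -1.456]
contact_force: [-0.3, -0.2, -0.0]
opening: 0.0005
```

```bash
python3 st.py;  python3 - <<'E'
from h import *
from station import env
a=[]
for k in("wrist","top"):
    s=env.snapshot(k);pickle.dump(s,open(f"pics/{k}9.pkl","wb"));a.append(cv2.resize(s["img"],(400,300)))
cv2.imwrite("pics/s9.png",np.hstack(a))
E
```

```text
t 15.4167 s,z 0.0056 0.1766 rad 0.1168 ang 0.048 alpha -0.31 Fs,Fz -0.1 -0.0
push along tool x -0.1 along finger(-r) 0.0 fx -0.3
pivot in tool x,y: 0.0409 0.1094
lever lean if touching -0.063 yb 0.0124
```

View pics/s9.png

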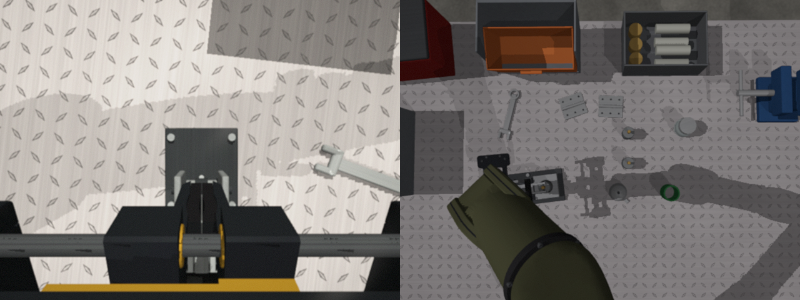

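```bash
python3 - <<'E'
from h import *
t=load("top9");a=np.clip(255*(t["img"]/255.)**.6,0,255).astype(np.uint8)
cv2.imwrite("pics/t9c.png",cv2.resize(a[255:345,120:280],(800,450),interpolation=cv2.INTER_CUBIC))
E
```

```text
(no output)
```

View pics/t9c.png

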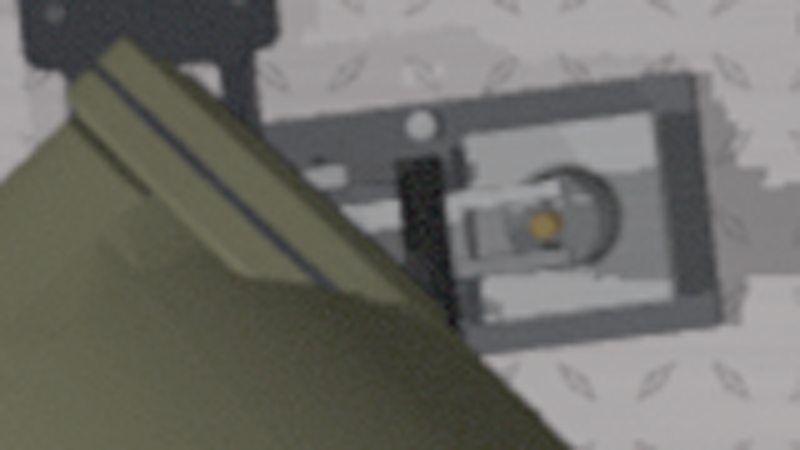

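The lever has snapped over. The bar is now at crop (425,240), beside the pocket, and the fork spans the stem at (545,225). I'll measure the bar's thrown angle.

```bash
python3 - <<'E'
from plan import *
from scipy.optimize import brentq
t=load("top9")
u,v=120+425.5/5-.5,255+240.5/5-.5
# visible bar centre line: solve z so that bar on circle
def g(z):
    p=plane(t,u,v,z);s=(p[:2]-P)@n;return np.hypot(s,z-.06)-L
for z in(.13,.14,.15): print(z,g(z))
z=brentq(g,.1,.158);p=plane(t,u,v,z);s=(p[:2]-P)@n;ph=np.arctan2(s,z-.06);print(p,s,"lean",ph,"rocker",.605-ph)
E
```

```text
0.13 -0.009698285932112749
0.14 -0.00023991483755765597
0.15 0.009374468686181275
[0.51545491 0.15952588 0.14025133] -0.0596634216020323 lean -0.6393004834255689 rocker 1.2443004834255689
```

```bash
python3 - <<'E'
from plan import *
from go import rel
for d in(.035,.025,.0165):
  p=tcp(-.64,-.64,d=d);print(d,p,rel(p,-1.458,.64))
E
```

```text
0.035 [0.51035477 0.17993198 0.17073657] (array([ 4.39, -0.79,  0.01]), array([3.000e-04, 1.000e-03, 3.303e-01]))
0.025 [0.51125472 0.17196156 0.16476461] (array([ 5.34, -0.47,  0.01]), array([3.000e-04, 1.000e-03, 3.303e-01]))
0.0165 [0.51201968 0.16518669 0.15968845] (array([ 6.14, -0.19,  0.01]), array([3.000e-04, 1.000e-03, 3.303e-01]))
```

Emit:
move_arm(dp=[[0.6, -0.2, 0], [1.2, -0.3, 0], [1.9, -0.45, 0], [2.6, -0.6, 0], [3.3, -0.7, 0], [3.9, -0.8, 0], [4.4, -0.8, 0], [4.4, -0.8, 0], [4.4, -0.8, 0], [4.4, -0.8, 0]], rot=[[0, 0, 0.05], [0, 0, 0.1], [0, 0, 0.15], [0, 0, 0.2], [0, 0, 0.25], [0, 0, 0.3], [0, 0, 0.33], [0, 0, 0.33], [0, 0, 0.33], [0, 0, 0.33]], gripper=[0, 0, 0, 0, 0, 0, 0, 0, 0, 0])

```text
time: 16.35
tcp_pos: [0.5103, 0.1803, 0.1712]
ee_rot: [-1.57, 0.64, -1.456]
contact_force: [0.2, 0.4, -0.1]
opening: 0.0002
```

```bash
python3 st.py; python3 - <<'E'
from plan import *
from go import rel
for d in(.035,.025,.0165):
  p=tcp(-.64,-.64,d=d);print(d,p,rel(p,-1.458,.64))
from station import env
s=env.snapshot("side");cv2.imwrite("pics/s10.png",s["img"])
s=env.snapshot("wrist");cv2.imwrite("pics/w10.png",s["img"])
E
```

```text
t 16.35 s,z -0.0384 0.1712 rad 0.1176 ang -0.333 alpha -0.64 Fs,Fz 0.4 -0.1
push along tool x 0.2 along finger(-r) -0.3 fx 0.2
pivot in tool x,y: 0.0356 0.1121
lever lean if touching -0.448 yb 0.014
0.035 [0.51035477 0.17993198 0.17073657] (array([0.06, 0.01, 0.  ]), array([0.0002, 0.0015, 0.0002]))
0.025 [0.51125472 0.17196156 0.16476461] (array([1.06, 0.01, 0.  ]), array([0.0002, 0.0015, 0.0002]))
0.0165 [0.51201968 0.16518669 0.15968845] (array([1.91, 0.01, 0.  ]), array([0.0002, 0.0015, 0.0002]))
```

View pics/s10.png

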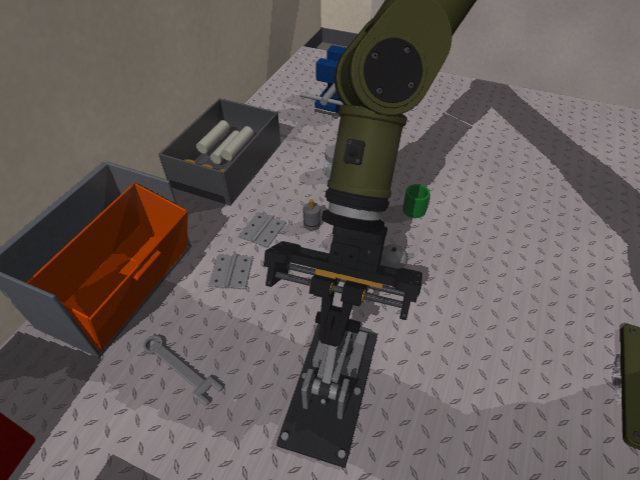

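View pics/w10.png

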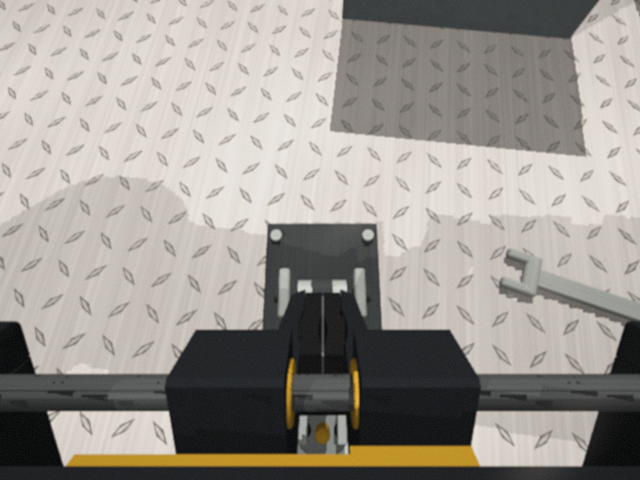

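The lever is thrown, and the fingers are behind the bar at side-view (340,330). I'll close in to contact.

Emit:
move_arm(dp=[[0.4, 0, 0], [0.8, 0, 0], [1.2, 0, 0], [1.4, 0, 0], [1.5, 0, 0], [1.5, 0, 0]], rot=[[0, 0, 0], [0, 0, 0], [0, 0, 0], [0, 0, 0], [0, 0, 0], [0, 0, 0]], gripper=[0, 0, 0, 0, 0, 0])

```text
time: 16.95
tcp_pos: [0.5117, 0.1671, 0.1614]
ee_rot: [-1.571, 0.64, -1.459]
contact_force: [0.8, 0.5, 1.0]
opening: 0.0003
```

```bash
python3 st.py
```

```text
t 16.95 s,z -0.0517 0.1614 rad 0.1139 ang -0.472 alpha -0.64 Fs,Fz 0.4 1.0
push along tool x 0.9 along finger(-r) 0.6 fx 0.8
pivot in tool x,y: 0.019 0.1123
lever lean if touching -0.614 yb 0.0123
```

Emit:
move_arm(dp=[[0.1, 0, 0], [0.1, 0, 0], [0.1, 0, 0]], rot=[[0, 0, 0], [0, 0, 0], [0, 0, 0]], gripper=[0, 0, 0])

```text
time: 17.2
tcp_pos: [0.5118, 0.1667, 0.1612]
ee_rot: [-1.571, 0.64, -1.457]
contact_force: [-0.5, -0.3, 0.5]
opening: 0.0002
```

Emit:
move_arm(dp=[[0.1, 0, 0], [0.1, 0, 0], [0.1, 0, 0]], rot=[[0, 0, 0], [0, 0, 0], [0, 0, 0]], gripper=[0, 0, 0])

```text
time: 17.45
tcp_pos: [0.5119, 0.1665, 0.161]
ee_rot: [-1.57, 0.641, -1.457]
contact_force: [-1.6, 2.1, 2.3]
opening: 0.0004
```

```bash
python3 st.py
```

```text
t 17.45 s,z -0.0523 0.161 rad 0.1138 ang -0.478 alpha -0.641 Fs,Fz 2.3 2.3
push along tool x 3.2 along finger(-r) 0.5 fx -1.6
pivot in tool x,y: 0.0185 0.1123
lever lean if touching -0.621 yb 0.0123
```

Emit:
move_arm(dp=[[0.05, 0, 0], [0.05, 0, 0], [0.05, 0, 0]], rot=[[0, 0, 0], [0, 0, 0], [0, 0, 0]], gripper=[0, 0, 0])

```text
time: 17.7
tcp_pos: [0.5119, 0.1664, 0.1609]
ee_rot: [-1.57, 0.641, -1.456]
contact_force: [-1.8, 3.8, 4.3]
opening: 0.0002
```

```bash
python3 st.py
```

```text
t 17.7 s,z -0.0525 0.1609 rad 0.1137 ang -0.479 alpha -0.641 Fs,Fz 4.0 4.3
push along tool x 5.8 along finger(-r) 1.1 fx -1.8
pivot in tool x,y: 0.0183 0.1122
lever lean if touching -0.623 yb 0.0122
```

Emit:
move_arm(dp=[[0.05, 0, 0], [0.1, 0, 0], [0.1, 0, 0]], rot=[[0, 0, 0], [0, 0, 0], [0, 0, 0]], gripper=[0, 0, 0])

```text
time: 17.95
tcp_pos: [0.5119, 0.1662, 0.1608]
ee_rot: [-1.569, 0.642, -1.456]
contact_force: [-1.5, 4.7, 6.0]
opening: 0.0002
```

```bash
python3 st.py
```

```text
t 17.95 s,z -0.0526 0.1608 rad 0.1137 ang -0.481 alpha -0.642 Fs,Fz 4.8 6.0
push along tool x 7.5 along finger(-r) 1.9 fx -1.5
pivot in tool x,y: 0.0183 0.1122
lever lean if touching -0.625 yb 0.0122
```

Emit:
move_arm(dp=[[0.05, 0, 0], [0.1, 0, 0], [0.1, 0, 0]], rot=[[0, 0, 0], [0, 0, 0], [0, 0, 0]], gripper=[0, 0, 0])

```text
time: 18.2
tcp_pos: [0.5119, 0.1661, 0.1607]
ee_rot: [-1.569, 0.644, -1.455]
contact_force: [-2.1, 6.1, 7.3]
opening: 0.0002
```

```bash
python3 st.py
```

```text
t 18.2 s,z -0.0527 0.1607 rad 0.1137 ang -0.482 alpha -0.644 Fs,Fz 6.3 7.3
push along tool x 9.4 along finger(-r) 2.0 fx -2.1
pivot in tool x,y: 0.0183 0.1122
lever lean if touching -0.626 yb 0.0122
```

Emit:
move_arm(dp=[[0.05, 0, 0], [0.1, 0, 0], [0.15, 0, 0], [0.15, 0, 0]], rot=[[0, 0, 0], [0, 0, 0], [0, 0, 0], [0, 0, 0]], gripper=[0, 0, 0, 0])

```text
time: 18.53
tcp_pos: [0.512, 0.166, 0.1607]
ee_rot: [-1.568, 0.645, -1.453]
contact_force: [-3.2, 7.0, 10.0]
opening: 0.0004
```

```bash
python3 st.py
```

```text
t 18.5333 s,z -0.0528 0.1607 rad 0.1137 ang -0.483 alpha -0.645 Fs,Fz 7.3 10.0
push along tool x 11.9 along finger(-r) 3.6 fx -3.2
pivot in tool x,y: 0.0183 0.1122
lever lean if touching -0.627 yb 0.0122
```

Emit:
move_arm(dp=[[0.06, 0, 0], [0.06, 0, 0], [0.06, 0, 0], [0.06, 0, 0]], rot=[[0, 0, 0], [0, 0, 0], [0, 0, 0], [0, 0, 0]], gripper=[0, 0, 0, 0])

```text
time: 18.87
tcp_pos: [0.512, 0.166, 0.1606]
ee_rot: [-1.567, 0.646, -1.453]
contact_force: [-2.6, 8.8, 11.4]
opening: 0.0004
```

```bash
python3 st.py
```

```text
t 18.8667 s,z -0.0529 0.1606 rad 0.1137 ang -0.484 alpha -0.646 Fs,Fz 9.1 11.4
push along tool x 14.1 along finger(-r) 3.6 fx -2.6
pivot in tool x,y: 0.0183 0.1122
lever lean if touching -0.628 yb 0.0122
```

Emit:
move_arm(dp=[[-0.03, 0, 0], [-0.03, 0, 0], [-0.03, 0, 0], [-0.03, 0, 0], [-0.03, 0, 0], [-0.03, 0, 0]], rot=[[0, 0, 0], [0, 0, 0], [0, 0, 0], [0, 0, 0], [0, 0, 0], [0, 0, 0]], gripper=[0, 0, 0, 0, 0, 0])

```text
time: 19.37
tcp_pos: [0.5119, 0.166, 0.1606]
ee_rot: [-1.567, 0.646, -1.453]
contact_force: [-1.8, 7.8, 10.2]
opening: 0.0004
```

```bash
python3 st.py
```

```text
t 19.3667 s,z -0.0528 0.1606 rad 0.1137 ang -0.483 alpha -0.646 Fs,Fz 8.0 10.2
push along tool x 12.5 along finger(-r) 3.3 fx -1.8
pivot in tool x,y: 0.0183 0.1122
lever lean if touching -0.627 yb 0.0122
```

Right at about 13 N. I'll hold it for 1 s more.

Emit:
move_arm(dp=[[0.01, 0, 0], [0.01, 0, 0], [0.01, 0, 0], [0.01, 0, 0], [0.01, 0, 0], [0.01, 0, 0]], rot=[[0, 0, 0], [0, 0, 0], [0, 0, 0], [0, 0, 0], [0, 0, 0], [0, 0, 0]], gripper=[0, 0, 0, 0, 0, 0])

```text
time: 19.87
tcp_pos: [0.5119, 0.166, 0.1606]
ee_rot: [-1.567, 0.646, -1.453]
contact_force: [-3.2, 8.6, 10.4]
opening: 0.0001
```

Emit:
move_arm(dp=[[0, 0, 0], [0, 0, 0], [0, 0, 0], [0, 0, 0], [0, 0, 0], [0, 0, 0], [0, 0, 0]], rot=[[0, 0, 0], [0, 0, 0], [0, 0, 0], [0, 0, 0], [0, 0, 0], [0, 0, 0], [0, 0, 0]], gripper=[0, 0, 0, 0, 0, 0, 0])

```text
time: 20.45
tcp_pos: [0.5119, 0.166, 0.1606]
ee_rot: [-1.567, 0.646, -1.453]
contact_force: [-2.7, 8.6, 10.3]
opening: 0.0006
```

```bash
python3 st.py
```

```text
t 20.45 s,z -0.0528 0.1606 rad 0.1137 ang -0.484 alpha -0.646 Fs,Fz 8.9 10.3
push along tool x 13.3 along finger(-r) 2.9 fx -2.7
pivot in tool x,y: 0.0183 0.1122
lever lean if touching -0.627 yb 0.0122
```

Held at 12.5 to 14 N for over 1.5 s. Now I back off along tool -x, then withdraw upwards.

Emit:
move_arm(dp=[[-0.3, 0, 0], [-0.8, 0, 0], [-1.8, 0, 0], [-3, -0.5, 0], [-4, -2, 0], [-5, -4, 0], [-6, -7, 0], [-7, -10, 0], [-7, -10, 0], [-7, -10, 0]], rot=[[0, 0, 0], [0, 0, 0], [0, 0, 0], [0, 0, 0], [0, 0, 0], [0, 0, -0.1], [0, 0, -0.2], [0, 0, -0.3], [0, 0, -0.3], [0, 0, -0.3]], gripper=[0, 0, 0, 0, 0, 0, 0, 0, 0, 0])

```text
time: 21.28
tcp_pos: [0.5134, 0.1607, 0.2831]
ee_rot: [-1.564, 0.339, -1.453]
contact_force: [-0.7, 0.1, -0.7]
opening: 0.0005
```

```bash
python3 st.py; python3 - <<'E'
from plan import *
from station import env
a=[]
for k in("side","top","wrist"):
    s=env.snapshot(k);pickle.dump(s,open(f"pics/{k}11.pkl","wb"));a.append(s["img"])
b=lambda im:np.clip(255*(im/255.)**.6,0,255).astype(np.uint8)
cv2.imwrite("pics/f11.png",np.vstack([np.hstack([cv2.resize(a[0],(400,300)),cv2.resize(a[1],(400,300))]),np.hstack([cv2.resize(b(a[0][310:470,250:430]),(400,300)),cv2.resize(b(a[1][255:345,120:280]),(400,300))])]))
E
```

```text
t 21.2833 s,z -0.0583 0.2831 rad 0.2306 ang -0.256 alpha -0.339 Fs,Fz 0.2 -0.7
push along tool x -0.0 along finger(-r) -0.7 fx -0.7
pivot in tool x,y: 0.0192 0.2298
f(a) and f(b) must have different signs
```

View pics/f11.png

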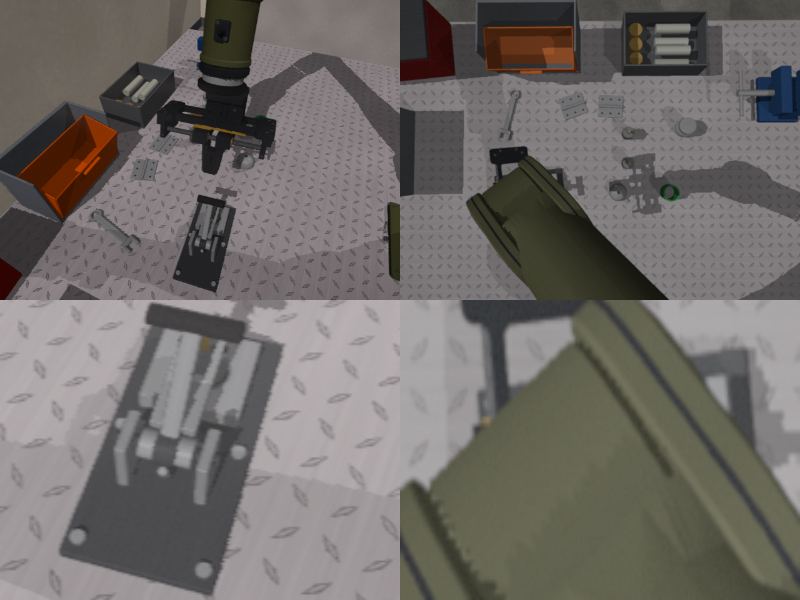

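Thrown, with the fork over the valve. I'll move the arm aside for one clear last look.

Emit:
move_arm(dp=[[2, -1, 0], [5, -2, 0], [8, -3, 0], [11, -4, 0], [14, -5, 0], [17, -6, 0], [19, -6.7, 0], [19, -6.7, 0], [19, -6.7, 0]], rot=[[0, 0, -0.03], [0, 0, -0.06], [0, 0, -0.1], [0, 0, -0.15], [0, 0, -0.2], [0, 0, -0.25], [0, 0, -0.3], [0, 0, -0.34], [0, 0, -0.34]], gripper=[0, 0, 0, 0, 0, 0, 0, 0, 0])

```text
time: 22.18
tcp_pos: [0.5345, -0.0418, 0.278]
ee_rot: [-1.574, 0.0, -1.459]
contact_force: [0.3, 1.3, -0.3]
opening: 0.0006
```

```bash
python3 - <<'E'
from plan import *
from scipy.optimize import brentq
from station import env
o=env.observe();print(o["time"],o["tcp_pos"],o["contact_force"])
a=[]
for k in("side","top"):
    s=env.snapshot(k);pickle.dump(s,open(f"pics/{k}12.pkl","wb"));a.append(s["img"])
b=lambda im:np.clip(255*(im/255.)**.6,0,255).astype(np.uint8)
cv2.imwrite("pics/f12.png",np.vstack([np.hstack([cv2.resize(a[0],(400,300)),cv2.resize(a[1],(400,300))]),np.hstack([cv2.resize(b(a[0][310:430,270:430]),(400,300),interpolation=cv2.INTER_CUBIC),cv2.resize(b(a[1][255:345,150:270]),(400,300),interpolation=cv2.INTER_CUBIC)])]))
E
```

```text
22.1833 [ 0.53448044 -0.04179372  0.27804725] [ 0.30733162  1.29481636 -0.26485156]
```

View pics/f12.png

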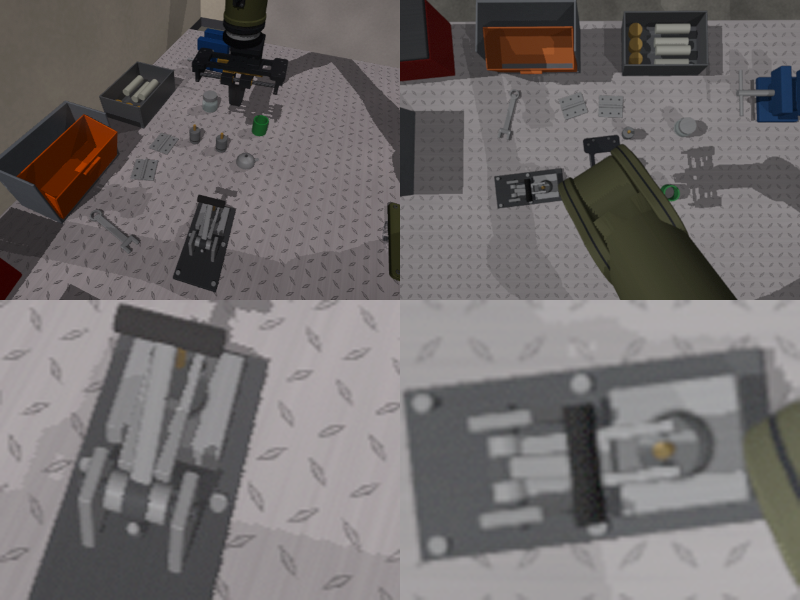

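The crops show the lever thrown, with the bar at (583,463) in the composite. The fork tines lie either side of the stem at (663,450), and the valve is in the pocket. The other parts are where they were.

```bash
python3 -c "
from station import env
print(env.finish_job())"
```

```text
the job is handed in; nothing more can be done
None
```

The valve that started farthest to the robot's right is in the fixture pocket, stem up, with the lever thrown and the fork clamping it. I handed the job in at about 22 s; no verdict came back.

- **Seating:** I lowered the valve until it met the floor, about 16 mm below the mouth. I took one step too many there, so the seat saw about 25 N down. I eased off to a few newtons before opening the fingers, so it was not dropped.
- **Throwing the lever:** I pushed the bar along the arc about the pin, at no more than about 7 N in the readings. It snapped over past dead centre, and the rocker measured about 1.24 rad, inside the range for a seated valve.
- **Leaning:** I built up the push and held it at about 12.5–14 N for roughly 1.5 s. The highest total force I read was 14.6 N, though I only saw it at the end of each move call.
- **Last checks:** After backing away, both cameras showed the lever still thrown, the fork tines either side of the stem, and the other parts standing where they were. The force reading was about zero.
- **Disagreements:** The cameras differed by 2–3 mm on the fixture's position. I settled this with the wrist camera and by touch.

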